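Load a batch of wooden blanks into the desktop laser engraver

TASK

Load the desktop laser engraver for a batch. First turn its unmarked power selector all the way anticlockwise to its end stop, which is off, and keep it off while the lid is up; raise the lid until it stays up by itself and slide every wooden blank lying on the bench flat under the rails of a free jig lane, right up to the back stop. Then lower the lid by its bar all the way shut without letting its spring slam it, set the selector to the fourth click from the off stop, and leave the other things on the bench where they are.

Things in the scene. Friction and masses are not known exactly. Their poses are not given: they have to be found in the camera images.
- engraver: desktop laser engraver, white box fixed to the bench. Origin at bench level, middle of its front; x to its back, y left, z up. Chamber under the lid: front wall 8 mm thick at x = 0, side walls' inner faces at y = +-148 mm, both 105 mm high; flat bed 50 mm above the bench from x = 8 to 171 mm; then a rear housing 109 mm high. Control column left of it (y = 148 to 248), 105 mm high
- lane0 (a point): home point of a blank's centre in the right-hand lane (y = -84 mm of the engraver, axes alike), blank flat on the bed and against the back stop, 40 mm further in x. Each lane, 53 mm wide between rails 14.5 mm high, runs along x and is open to the front; its mouth with tapered lead-ins lies 12 mm in front of this point. Rail lips 3.5 mm thick overhang it by 6 mm, 14.5 mm above the bed
- lane1 (a point): the same for the middle lane (y = 0). A gantry beam crosses all lanes over the back stop, from 31 mm behind these points, 28 to 42 mm above the bed
- lane2 (a point): the same for the left-hand lane (y = +84 mm)
- lid (a joint): lid angle, rad: 0 shut, 1.75 fully up. Amber pane 172 mm from hinge to free edge, 8 mm thick, hinged on the chamber's far side, 0.4 kg, over-centre spring: below about 1.4 rad weight and spring drive it shut (about 4 N at the bar when nearly shut) and it slams if let go; above that it stays up by itself and settles at 1.75
- lid_bar (a point): middle of the lid's grab bar: round steel, 12 mm in diameter, along y, free for 100 mm between two brackets; in the lid's plane, 36 mm in front of its free edge, 208 mm from the hinge axis; 110 mm above the bench when shut, about 315 mm when up. Can be pinched from above at every lid angle and turns between the fingers
- lid_hinge (a point): middle of the lid's hinge axis (axis along the engraver's y), 106 mm above the bench
- selector (a joint): angle of the selector in rad, growing clockwise seen from above: 0 at the anticlockwise end stop (off), 3.14 at the clockwise end stop. Clicks every 30 degrees (0.524 rad), six of them after off; the fourth click from off is at 2.09. Between clicks it springs into the nearest one; turning takes about 0.1 N m
- selector_grip (a point): grip point on the selector's vertical axis, 135 mm above the bench: a black bar knob without marks on the control column. Bar 46 x 12 mm and 29 mm high (113 to 142 mm above the bench) on a skirt 50 mm in diameter. Turns with the knob: its x axis lies along the bar; at joint value 0 along the engraver's x
- blank0: plain wooden blank, a flat slab 80 x 50 x 12 mm, lying flat on the bench to the right of the engraver; origin at its centre, x along the 80 mm, y along the 50 mm, z its thickness; the four are alike and not all of them are there
- blank1: plain wooden blank, a flat slab 80 x 50 x 12 mm, lying flat on the bench to the right of the engraver; origin at its centre, x along the 80 mm, y along the 50 mm, z its thickness; the four are alike and not all of them are there
- blank2: plain wooden blank, a flat slab 80 x 50 x 12 mm, lying flat on the bench to the right of the engraver; origin at its centre, x along the 80 mm, y along the 50 mm, z its thickness; the four are alike and not all of them are there
- blank3: plain wooden blank, a flat slab 80 x 50 x 12 mm, lying flat on the bench to the right of the engraver; origin at its centre, x along the 80 mm, y along the 50 mm, z its thickness; the four are alike and not all of them are there
- glue: bystander: white glue bottle, 60 mm in diameter, 170 mm high; origin under its centre
- tape: bystander: grey tape measure, 70 x 36 x 66 mm high; origin under its centre
- pot: bystander: white pot with pencils, 72 mm in diameter, 100 mm high, pencils to 180 mm; origin under its centre
Things that resemble listed ones, but are neither listed nor needed, are in the scene too. What is shaped like the blank1 but green is not meant. Leave any black look-alike of the blank0 alone.

How it is judged:
By the outcome, as a careful person would: the job done as asked, in the order asked, and still so for the second after the job is handed in, with the robot touching nothing.
Of blank0, blank1, blank2, blank3 only 2 to 3 are there at a start; the rules pass over those that are not, and their reading is None.
At some moment in a run one of blank0, blank1, blank2, blank3 may be knocked a few centimetres aside while the robot is not near it.
It also fails if it takes over 210 s, if anything falls off the work surface, if the arm or the gripper's body presses on something with over 40 N, if the wrist force passes 120 N, or if a joint passes its speed limit or range.

ROBOT

A 6-joint arm with a two-finger parallel gripper is mounted at the origin on the work surface. World frame = base frame: x ahead of the robot, y to its left, z up, the work surface at z = 0. Lengths are in m, angles in rad, forces in N, time in s.
With the tool pointing down it reaches from about 0.4 to 0.825 m from the base axis. Payload 7 kg.
Tool frame: the origin (TCP) lies on the centre line of the jaws, within the pads' length; the fingertips stand 11 mm ahead of it and the grasp point (between the pads) lies 8 mm behind it; z points along the fingers, y is the direction in which the jaws open and shut (so a half turn about z gives the same grasp; the last joint's range is limited). The gripper opens to 85 mm and grips with 20 to 120 N. Pads are 22 mm wide; open, the fingers measure 114 mm over their backs; the gripper's body (76 mm by 85 mm) begins 54 mm behind the grasp point. The pads swing forward as they close: fully open they stand 13 mm farther back than shut.
Start: joints at [-0.946, 0.359, 0.012, 0, -1.224, -0.288], TCP at [0.223, -0.637, 0.211] pointing down, gripper open.
Joint ranges: [-3.07, 3.07], [-1.43, 2.12], [-1.02, 1.25], [-3.03, 1.67], [-3.05, -0], [-3.03, 3.03]. Speed limits (rad/s): [2.39, 2.39, 3.01, 3.14, 3.14, 3.14].

INTERFACE

Orientations are given as [roll, pitch, yaw] about the fixed x, y, z axes, in that order (R = Rz(yaw) Ry(pitch) Rx(roll)).
In Python, from plant import arm, eyes, job gives the robot as it stands.
- The arm moves only by the tool play_rows, never from a script. Its argument "motion" is a list of rows, each an object of numbers: "x", "y", "z": the shift along the tool's x, y, z as a fraction of full scale; "yaw": the turn about the tool's z as a fraction of full scale; "jaw": the closure, from 0 (fully open) to 1 (shut). In form: [{"x": .., "y": .., "z": .., "yaw": .., "jaw": ..}, ...]. A call has 1 to 10 rows; each row is the pose to reach, as a shift and turn from the pose commanded when the call began, along the tool's axes at that moment, turning the shorter way round; what a row does not reach only later rows make up. Full scale, the value 1, is 500 mm for a shift and pi rad for a turn. A row lasts 1/12 s, in which the tool goes at most 41.7 mm and 7.16 degrees, less where a joint would pass 70% of its speed; a pose out of reach is approached as far as the arm can. A call with a number of a shift or a turn outside -1 to 1 is refused whole. A call with a gripper value outside its range is refused whole. The fingers move at their own pace and stop on an object; "newtons" is the grip in N (left out, the last holds). Time passes only in rows, so rows that repeat a pose let the fingers close. It gives the time, the measured TCP pose, the force and the opening at its end, in the units of the state.
- arm.observe(): the state, without advancing time (a new reading comes with each control period).
- eyes.snapshot(name): name is "scene" or "top" or "wrist"; returns a dict with "pixels" (480x640x3 uint8, red, green, blue), "intrinsics" (3x3 intrinsics, pixels), "dist" ([k1, k2, p1, p2, k3] as OpenCV has them; the pictures are not rectified), "eye" and "rotation" of the camera in the world. Camera axes: x right, y down, z forward; pixel columns grow to the right and rows downward; lengths in m; the calibration is good to about 2 mm. A picture is of the moment at which its call begins. There is no depth.
- job.close_job(): hands the job in, once; it reports no verdict.
The state is a dict: "clock": time; "joint_positions": joint angles; "joint_vel": joint speeds; "joint_torque": joint torques, N m; "tool_pos": TCP position; "tcp_rot": TCP orientation; "wrist_force": force on the tool from outside, world axes, zero at the start; "moment": the same for the moment, N m; "gripper_width": finger opening in m.
Only numpy, scipy, OpenCV 4.12 (cv2) and the standard library are available. Lean on these libraries where they do the work, as an engineer would, in place of code of your own. Each camera call takes 0.05 s, during which the arm holds its last target. There are 200 camera calls.

## Working session

There is one attempt and no reset: what is moved stays moved. The work goes in short steps, Python scripts to look and compute and a tool call to move; the robot and the scene stay as the last step left them, time stands still between calls to the robot, and variables do not carry over. Pictures are saved under pics/ and viewed, about 12 in all and at most 16, crops included, and the job is handed in when it is done.

Besides the shell and the picture viewer there is one more tool, called after "Call:" as name(argument=value, ...) on one line, values as JSON. play_rows: Moves the arm, as the interface text tells. Shift numbers are shares of 500 mm and turn numbers shares of pi rad, none past 1 either way. Its arguments: {"type":"object","properties":{"motion":{"type":"array"},"newtons":{"type":"number"}},"required":["motion"]}

```bash
ls; mkdir -p pics
cat > h.py <<'E'
import numpy as np,cv2
from plant import arm,eyes,job
from scipy.spatial.transform import Rotation as R
def snap(n,f,crop=None,s=1):
    d=eyes.snapshot(n); im=np.ascontiguousarray(d["pixels"][:,:,::-1])
    cv2.imwrite("pics/raw_"+f,im)
    if crop: im=im[crop[1]:crop[3],crop[0]:crop[2]]
    if s!=1: im=cv2.resize(im,None,fx=s,fy=s,interpolation=cv2.INTER_CUBIC)
    cv2.imwrite("pics/"+f,im); d.pop("pixels")
    np.save("pics/"+f+".npy",d,allow_pickle=True); return d
def cal(f): return np.load("pics/"+f+".npy",allow_pickle=True).item()
def pw(d,uv,z):
    K=np.array(d["intrinsics"],float)
    p=cv2.undistortPoints(np.array(uv,float).reshape(-1,1,2),K,np.array(d["dist"],float)).reshape(-1,2)
    M=np.array(d["rotation"]); M=M if M.shape==(3,3) else R.from_euler('xyz',M).as_matrix()
    r=np.c_[p,np.ones(len(p))]@M.T; e=np.array(d["eye"])
    z=np.broadcast_to(z,len(r))
    return e+r*((z-e[2])/r[:,2])[:,None]
def proj(d,P):
    M=np.array(d["rotation"]); M=M if M.shape==(3,3) else R.from_euler('xyz',M).as_matrix()
    q=(np.array(P,float).reshape(-1,3)-np.array(d["eye"]))@M
    return cv2.projectPoints(q,np.zeros(3),np.zeros(3),np.array(d["intrinsics"],float),np.array(d["dist"],float))[0].reshape(-1,2)
E
python3 - <<'E'
from h import *
for n in("scene","top"):
    d=snap(n,n+"0.png"); print(d)
print(arm.observe())
E
```

```text
pics
{'intrinsics': array([[464.03408703,   0.        , 312.15780976],
       [  0.        , 464.03408703, 235.15615862],
       [  0.        ,   0.        ,   1.        ]]), 'dist': array([-0.02803502,  0.        ,  0.        ,  0.        ,  0.        ]), 'eye': array([0.95005022, 0.57437636, 1.03085061]), 'rotation': array([-2.48811975, -0.00309658,  2.44834628])}
{'intrinsics': array([[555.72195032,   0.        , 321.85654244],
       [  0.        , 555.72195032, 236.32518681],
       [  0.        ,   0.        ,   1.        ]]), 'dist': array([-0.068808,  0.      ,  0.      ,  0.      ,  0.      ]), 'eye': array([0.41884809, 0.06195919, 1.59529507]), 'rotation': array([-3.07224867e+00,  2.67110564e-03, -1.59344732e+00])}
{'clock': 0.1, 'joint_positions': array([-9.45891005e-01,  3.59331030e-01,  1.11355967e-02, -2.84163568e-04,
       -1.22412609e+00, -2.88122733e-01]), 'joint_vel': array([-0.00182251, -0.00307784,  0.00325649,  0.00098946,  0.00060237,
       -0.00066285]), 'joint_torque': array([-1.65943926e-03, -5.84763765e+01,  2.94108993e+01,  6.95450932e+00,
       -3.17403770e-03, -7.23158536e-06]), 'tool_pos': array([ 0.22287176, -0.63664086,  0.21024513]), 'tcp_rot': array([ 3.14005441e+00, -1.77293195e-04, -2.80490668e+00]), 'wrist_force': array([ 0.22960747,  0.14260121, -0.17143967]), 'moment': array([0.00095094, 0.00722882, 0.04553195]), 'gripper_width': 0.08530228797530823}
```

View pics/top0.png

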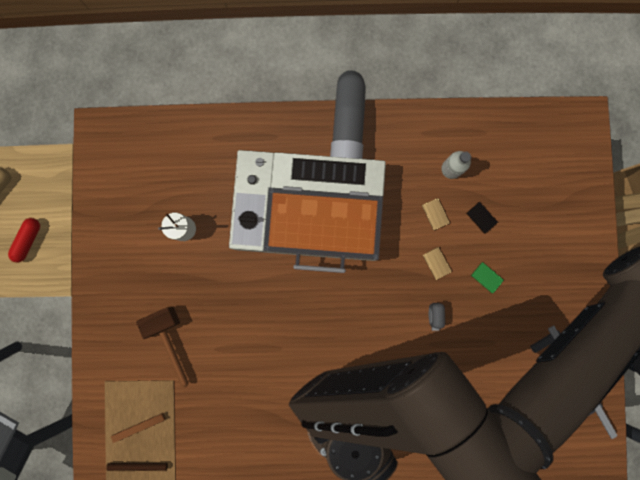

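View pics/scene0.png

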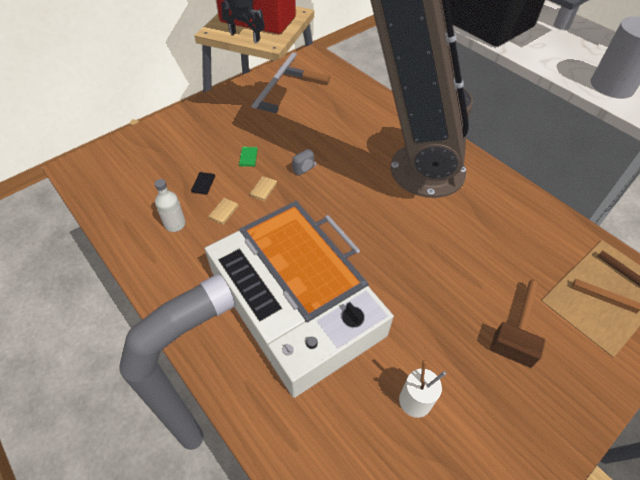

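Two wooden blanks are right of the engraver: top at (435,213) and (437,262), with black and green look-alikes beside them. The engraver spans about (230..385, 150..260) and the knob is at (249,219). Next I take enlarged crops.

Run:
```python
import cv2
a=cv2.imread("pics/top0.png")[135:295,215:515]; cv2.imwrite("pics/c1.png",cv2.resize(a,None,fx=2.6667,fy=2.6667,interpolation=cv2.INTER_CUBIC))
b=cv2.imread("pics/scene0.png")[195:395,200:400]; cv2.imwrite("pics/c2.png",cv2.resize(b,None,fx=3,fy=3,interpolation=cv2.INTER_CUBIC))
```

```text
(no output)
```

View pics/c1.png

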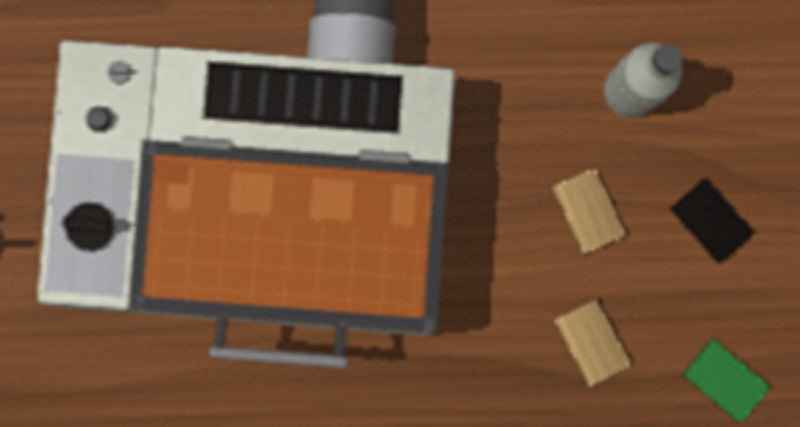

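View pics/c2.png

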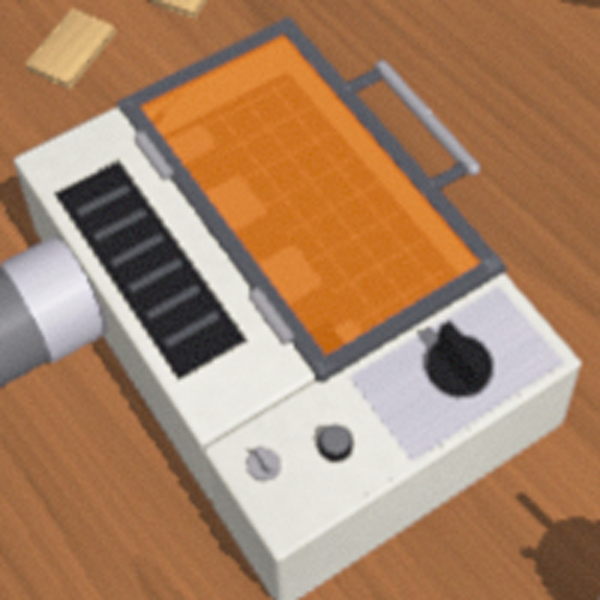

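Run:
```python
from h import *
d=cal("top0.png")
c=lambda L:[(215+u/2.6667,135+v/2.6667) for u,v in L]
P=pw(d,c([(38,302),(62,42),(210,352),(346,362),(90,226)]),[.105,.105,.11,.11,.135]);print(P.round(4))
ex=P[1]-P[0];ey=P[2]-P[3];print(np.degrees(np.arctan2(ex[1],ex[0])),np.degrees(np.arctan2(-ey[0],ey[1])))
for q in ([(553,188),(597,168),(628,235),(586,254)],[(555,321),(598,299),(631,365),(592,387)]):
    B=pw(d,c(q),.012)[:,:2];print(B.round(4),B.mean(0),[np.linalg.norm(B[i]-B[i-1]) for i in range(4)]); 
    v=B[3]-B[0]+B[2]-B[1];print(np.degrees(np.arctan2(v[1],v[0])))
s=cal("scene0.png")
c=lambda L:[(200+u/3,195+v/3) for u,v in L]
Q=pw(s,c([(580,365),(284,560),(475,170),(382,64),(460,362)]),[.105,.105,.11,.11,.125]);print(Q.round(4))
ex=Q[1]-Q[0];print(np.degrees(np.arctan2(ex[1],ex[0])))
```

```text
[[0.496  0.3134 0.105 ]
 [0.7615 0.2863 0.105 ]
 [0.4417 0.1405 0.11  ]
 [0.4286 0.0046 0.11  ]
 [0.5687 0.2558 0.135 ]]
-5.843683352841694 -5.497535517779875
[[ 0.611  -0.227 ]
 [ 0.6317 -0.2755]
 [ 0.5584 -0.3062]
 [ 0.5389 -0.26  ]] [ 0.58503279 -0.26718096] [np.float64(0.07929700959079027), np.float64(0.05271668647375482), np.float64(0.0794965407927303), np.float64(0.05014073691462605)]
-156.31845301447217
[[ 0.4678 -0.2241]
 [ 0.4903 -0.2712]
 [ 0.4188 -0.3041]
 [ 0.3964 -0.2614]] [ 0.44330691 -0.26518621] [np.float64(0.08057605113237415), np.float64(0.05220786784365136), np.float64(0.07871791911498113), np.float64(0.04829623045195822)]
-153.82045520525918
[[0.5016 0.321  0.105 ]
 [0.7613 0.2962 0.105 ]
 [0.443  0.1444 0.11  ]
 [0.428  0.0118 0.11  ]
 [0.5765 0.2692 0.125 ]]
-5.464019796757741
```

```bash
cat >> h.py <<'E'
EY=-0.098; O=np.array([.474,.070,0])
def E2W(p):
    return O+R.from_euler('z',EY).apply(p)
def W2E(p): return R.from_euler('z',-EY).apply(np.array(p)-O)
def to(x,y,z,yaw=None):
    o=arm.observe(); M=R.from_euler('xyz',o["tcp_rot"])
    s=M.inv().apply(np.array([x,y,z])-o["tool_pos"])/.5
    print("xyz",s.round(4),"rows",np.linalg.norm(s)*12,end=' ')
    if yaw is not None:
        dy=-(yaw-o["tcp_rot"][2]); dy=(dy+np.pi)%(2*np.pi)-np.pi
        print("yaw",round(dy/np.pi,4),end='')
    print()
E
python3 -c "
from h import *
to(.48,-.2,.35,-1.669)"
```

```text
xyz [-0.7738  0.6548 -0.2786] rows 12.615455610877804 yaw -0.3616
```

Call:
play_rows(motion=[{"z":-0.08},{"x":-0.774,"y":0.655,"z":-0.28,"yaw":-0.3616,"jaw":0},{"x":-0.774,"y":0.655,"z":-0.28,"yaw":-0.3616},{"x":-0.774,"y":0.655,"z":-0.28,"yaw":-0.3616},{"x":-0.774,"y":0.655,"z":-0.28,"yaw":-0.3616},{"x":-0.774,"y":0.655,"z":-0.28,"yaw":-0.3616},{"x":-0.774,"y":0.655,"z":-0.28,"yaw":-0.3616},{"x":-0.774,"y":0.655,"z":-0.28,"yaw":-0.3616},{"x":-0.774,"y":0.655,"z":-0.28,"yaw":-0.3616},{"x":-0.774,"y":0.655,"z":-0.28,"yaw":-0.3616}])

```text
schema error: expected keys x, y, z, yaw, jaw
```

```bash
python3 -c "
from h import *
to(.53,.262,.34,-1.669);print(arm.observe()['joint_positions'])"
```

```text
xyz [-1.1735  1.4938 -0.2574] rows 23.003965308874754 yaw -0.3616
[-9.45891005e-01  3.59331030e-01  1.11355967e-02 -2.84163568e-04
 -1.22412609e+00 -2.88122733e-01]
```

Call:
play_rows(motion=[{"x":0,"y":0,"z":-0.08,"yaw":0,"jaw":0},{"x":-0.774,"y":0.655,"z":-0.28,"yaw":-0.3616,"jaw":0},{"x":-0.774,"y":0.655,"z":-0.28,"yaw":-0.3616,"jaw":0},{"x":-0.774,"y":0.655,"z":-0.28,"yaw":-0.3616,"jaw":0},{"x":-0.774,"y":0.655,"z":-0.28,"yaw":-0.3616,"jaw":0},{"x":-0.774,"y":0.655,"z":-0.28,"yaw":-0.3616,"jaw":0},{"x":-0.774,"y":0.655,"z":-0.28,"yaw":-0.3616,"jaw":0},{"x":-0.774,"y":0.655,"z":-0.28,"yaw":-0.3616,"jaw":0},{"x":-0.774,"y":0.655,"z":-0.28,"yaw":-0.3616,"jaw":0},{"x":-0.774,"y":0.655,"z":-0.28,"yaw":-0.3616,"jaw":0}])

```text
clock: 0.93
tool_pos: [0.4099, -0.318, 0.3239]
tcp_rot: [3.142, 0.0, -1.674]
wrist_force: [1.6, -0.4, -0.1]
gripper_width: 0.0851
```

```bash
python3 -c "
from h import *
o=arm.observe();print(o['joint_positions'],o['tool_pos'],o['tcp_rot'])
to(.53,.262,.34,-1.669)"
```

```text
[-2.81217958e-01  4.29671125e-02 -1.35640915e-01 -2.01292784e-04
 -1.39230481e+00  1.78290331e-01] [ 0.40987115 -0.31796208  0.32394364] [ 3.14151312e+00  2.15613767e-04 -1.67375971e+00]
xyz [-1.1785 -0.1198 -0.0319] rows 14.219767246196149 yaw -0.0015
```

Call:
play_rows(motion=[{"x":-0.83,"y":-0.12,"z":-0.03,"yaw":0,"jaw":0},{"x":-0.83,"y":-0.12,"z":-0.03,"yaw":0,"jaw":0},{"x":-0.83,"y":-0.12,"z":-0.03,"yaw":0,"jaw":0},{"x":-0.83,"y":-0.12,"z":-0.03,"yaw":0,"jaw":0},{"x":-0.83,"y":-0.12,"z":-0.03,"yaw":0,"jaw":0},{"x":-0.83,"y":-0.12,"z":-0.03,"yaw":0,"jaw":0},{"x":-0.83,"y":-0.12,"z":-0.03,"yaw":0,"jaw":0},{"x":-0.83,"y":-0.12,"z":-0.03,"yaw":0,"jaw":0},{"x":-0.83,"y":-0.12,"z":-0.03,"yaw":0,"jaw":0},{"x":-0.83,"y":-0.12,"z":-0.03,"yaw":0,"jaw":0}])

```text
clock: 1.77
tool_pos: [0.5134, 0.0854, 0.3387]
tcp_rot: [-3.142, 0.0, -1.679]
wrist_force: [1.3, -1.5, 0.2]
gripper_width: 0.0854
```

Call:
play_rows(motion=[{"x":-0.33,"y":0,"z":0,"yaw":0,"jaw":0},{"x":-0.33,"y":0,"z":0,"yaw":0,"jaw":0},{"x":-0.33,"y":0,"z":0,"yaw":0,"jaw":0},{"x":-0.33,"y":0,"z":0,"yaw":0,"jaw":0},{"x":-0.33,"y":0,"z":0,"yaw":0,"jaw":0},{"x":-0.33,"y":0,"z":0,"yaw":0,"jaw":0}])

```text
clock: 2.27
tool_pos: [0.5312, 0.2493, 0.337]
tcp_rot: [3.14, -0.002, -1.677]
wrist_force: [0.5, -0.8, 0.2]
gripper_width: 0.0855
```

```bash
python3 -c "
from h import *
d=snap('wrist','w1.png');print(d['eye'],d['rotation'])
o=arm.observe();print(o['joint_positions'],o['tool_pos'],o['tcp_rot'])"
```

```text
[0.52338814 0.17629387 0.49964196] [ 2.85010296e+00 -2.41393678e-03  3.03534855e+00]
[ 7.69974025e-01  1.59089475e-01  2.55886799e-02 -1.24536178e-04
 -1.43924992e+00 -8.77399188e-01] [0.53121938 0.24799008 0.33757275] [ 3.14024857e+00 -1.42419097e-03 -1.67823699e+00]
```

View pics/w1.png

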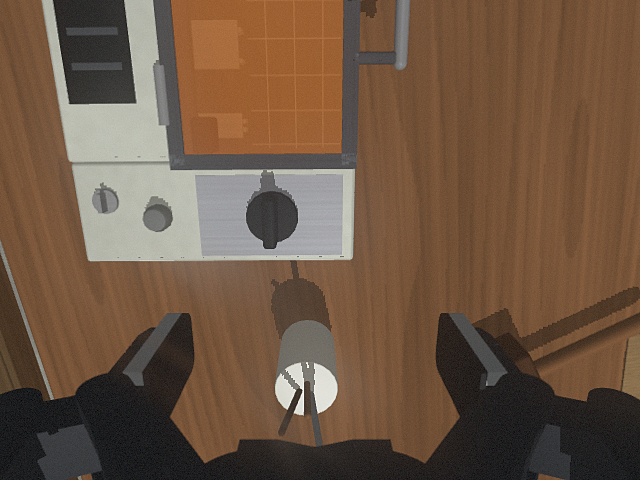

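Seen: knob bar running from (268,190) to (270,248), i.e. along the engraver's y (joint ≈ π/2, third click). Column front-left corner is at (353,259), rear-left at (88,261), and the lid bar end at (401,66).

```bash
python3 -c "
from h import *
d=cal('w1.png')
P=pw(d,[(353,259),(88,261),(347,167),(269,200),(270,247),(271,216),(401,66)],[.105,.105,.105,.142,.142,.113,.110]);print(P.round(4))
ex=P[1]-P[0];print(np.arctan2(ex[1],ex[0]))
print(W2E(P).round(4))
im=cv2.imread('pics/w1.png')[150:270,200:360];cv2.imwrite('pics/c3.png',cv2.resize(im,None,fx=5,fy=5,interpolation=cv2.INTER_CUBIC))
"
```

```text
[[0.4985 0.3163 0.105 ]
 [0.7641 0.29   0.105 ]
 [0.4968 0.2245 0.105 ]
 [0.5693 0.2411 0.142 ]
 [0.5743 0.2838 0.142 ]
 [0.5733 0.2619 0.113 ]
 [0.443  0.1418 0.11  ]]
-0.09883566103728013
[[ 0.0003  0.2476  0.105 ]
 [ 0.2672  0.2473  0.105 ]
 [ 0.0076  0.1559  0.105 ]
 [ 0.0781  0.1796  0.142 ]
 [ 0.0789  0.2226  0.142 ]
 [ 0.08    0.2007  0.113 ]
 [-0.0379  0.0684  0.11  ]]
```

View pics/c3.png

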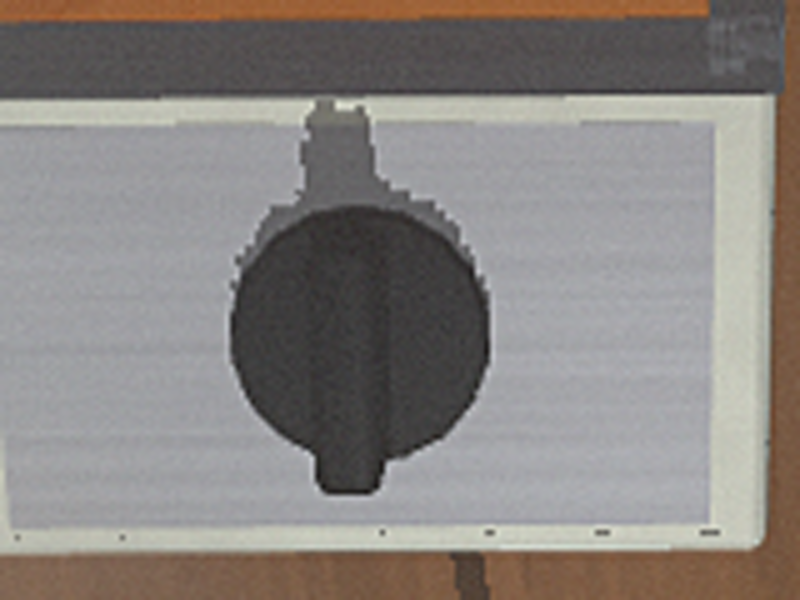

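The knob bar is clearly parallel to the engraver's y, centred near engraver (0.079, 0.200), so it reads about π/2. I go down on it next.

```bash
python3 -c "
from h import *
p=E2W([.079,.200,0]);print(p)
to(p[0],p[1],.20,-1.669);to(p[0],p[1],.130,-1.669)"
```

```text
[0.57218959 0.26131075 0.        ]
xyz [-0.0357 -0.079   0.275 ] rows 3.459852800344648 yaw -0.0029
xyz [-0.0359 -0.0792  0.415 ] rows 5.08791192823221 yaw -0.0029
```

Call:
play_rows(motion=[{"x":-0.03,"y":-0.08,"z":0.2,"yaw":-0.003,"jaw":0},{"x":-0.03,"y":-0.08,"z":0.275,"yaw":-0.003,"jaw":0},{"x":-0.03,"y":-0.08,"z":0.275,"yaw":-0.003,"jaw":0},{"x":-0.03,"y":-0.08,"z":0.275,"yaw":-0.003,"jaw":0},{"x":-0.03,"y":-0.08,"z":0.275,"yaw":-0.003,"jaw":0},{"x":-0.03,"y":-0.08,"z":0.275,"yaw":-0.003,"jaw":0}])

```text
clock: 2.82
tool_pos: [0.573, 0.2564, 0.201]
tcp_rot: [3.141, -0.002, -1.672]
wrist_force: [0.3, 0.2, 0.8]
gripper_width: 0.0852
```

```bash
python3 -c "
from h import *
p=E2W([.079,.200,0])
to(p[0],p[1],.130,-1.669);print(arm.observe()['tool_pos'])"
```

```text
xyz [-0.0099  0.0024  0.1419] rows 1.7072011777451586 yaw -0.0008
[0.57297475 0.25635364 0.2009561 ]
```

Call:
play_rows(motion=[{"x":-0.01,"y":0.002,"z":0.07,"yaw":0,"jaw":0},{"x":-0.01,"y":0.002,"z":0.11,"yaw":0,"jaw":0},{"x":-0.01,"y":0.002,"z":0.14,"yaw":0,"jaw":0},{"x":-0.01,"y":0.002,"z":0.14,"yaw":0,"jaw":0},{"x":-0.01,"y":0.002,"z":0.14,"yaw":0,"jaw":1},{"x":-0.01,"y":0.002,"z":0.14,"yaw":0,"jaw":1},{"x":-0.01,"y":0.002,"z":0.14,"yaw":0,"jaw":1},{"x":-0.01,"y":0.002,"z":0.14,"yaw":0,"jaw":1},{"x":-0.01,"y":0.002,"z":0.14,"yaw":0,"jaw":1},{"x":-0.01,"y":0.002,"z":0.14,"yaw":0,"jaw":1}], newtons=50)

```text
clock: 3.65
tool_pos: [0.5727, 0.2631, 0.1317]
tcp_rot: [-3.141, 0.001, -1.67]
wrist_force: [0.2, -0.7, -0.2]
gripper_width: 0.0125
```

Call:
play_rows(motion=[{"x":0,"y":0,"z":0,"yaw":0,"jaw":1},{"x":0,"y":0,"z":0,"yaw":0,"jaw":1},{"x":0,"y":0,"z":0,"yaw":0,"jaw":1},{"x":0,"y":0,"z":0,"yaw":0,"jaw":1}])

```text
clock: 3.98
tool_pos: [0.5724, 0.2629, 0.131]
tcp_rot: [3.141, -0.0, -1.67]
wrist_force: [0.4, 0.3, 0.1]
gripper_width: -0.0
```

```bash
python3 -c "
from h import *
d=snap('wrist','w2.png');print(arm.observe()['gripper_width'])"
```

```text
-0.0002763208437372966
```

View pics/w2.png

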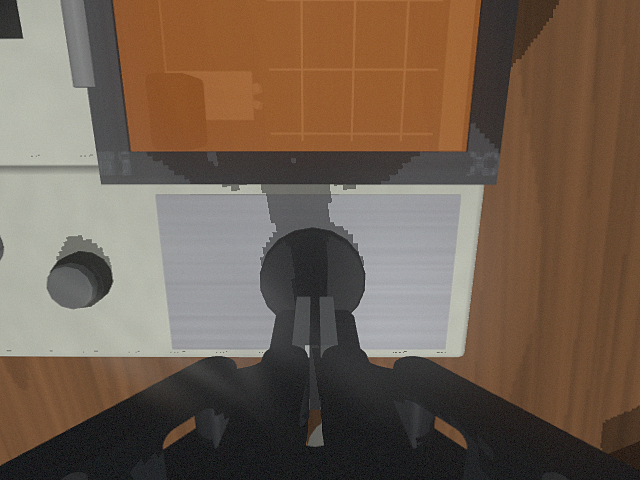

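```bash
python3 -c "
from h import *
im=cv2.imread('pics/w2.png')[215:365,240:390];cv2.imwrite('pics/c4.png',cv2.resize(im,None,fx=4,fy=4,interpolation=cv2.INTER_CUBIC))
d=cal('w2.png')
print(proj(d,[E2W([.079+a,.2+b,.142]) for a in(-.006,.006) for b in(-.023,.023)]))
print(proj(d,[E2W([.079,.2-.025,.113])]))
print(arm.observe()['moment'])
"
```

```text
[[329.37887866 250.01028109]
 [328.39878304 355.35410193]
 [298.0541682  250.06377926]
 [299.51547802 355.4035869 ]]
[[313.7888346  225.85862228]]
[ 0.03997021 -0.04231326  0.04536501]
```

View pics/c4.png

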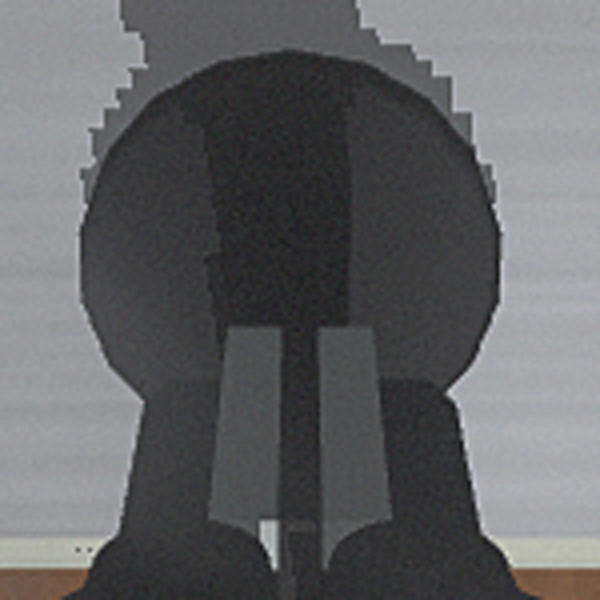

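Call:
play_rows(motion=[{"x":0,"y":0,"z":0,"yaw":-0.03,"jaw":1},{"x":0,"y":0,"z":0,"yaw":-0.056,"jaw":1},{"x":0,"y":0,"z":0,"yaw":-0.056,"jaw":1},{"x":0,"y":0,"z":0,"yaw":-0.056,"jaw":1}])

```text
clock: 4.37
tool_pos: [0.5725, 0.2629, 0.131]
tcp_rot: [3.141, -0.0, -1.497]
wrist_force: [0.3, -0.0, 0.8]
gripper_width: 0.0
```

```bash
python3 -c "
from h import *
o=arm.observe();print(o)
d=cal('w2.png');o=W2E([.5724,.2629,.131]);print(o)
# pad tips predicted if shut
for z in (.120,.131,.15,.16): print(z,proj(d,[E2W([o[0]+a,o[1]-.011,z]) for a in (-.006,.006)]).round(0).tolist())
"
```

```text
{'clock': 4.3667, 'joint_positions': array([ 7.39898608e-01,  3.45359105e-01, -1.99760097e-01,  3.41160675e-05,
       -1.02583714e+00, -6.66091724e-01]), 'joint_vel': array([-0.0004335 ,  0.00020085,  0.00026492,  0.00049469,  0.00046309,
       -0.02075876]), 'joint_torque': array([ 1.69369603e-03, -5.46071649e+01,  2.66985869e+01,  6.31298929e+00,
       -9.42361985e-04,  4.80283163e-01]), 'tool_pos': array([0.57245223, 0.26287551, 0.13099761]), 'tcp_rot': array([ 3.14148486e+00, -1.21815544e-04, -1.49697175e+00]), 'wrist_force': array([ 0.279522  , -0.03613954,  0.82513844]), 'moment': array([-0.03930814, -0.01280342, -0.00787926]), 'gripper_width': 3.208227636026805e-05}
[0.07905391 0.20160221 0.131     ]
0.12 [[327.0, 264.0], [300.0, 264.0]]
0.131 [[328.0, 273.0], [299.0, 273.0]]
0.15 [[330.0, 291.0], [298.0, 291.0]]
0.16 [[331.0, 303.0], [296.0, 303.0]]
```

```bash
python3 -c "
from h import *
d=snap('wrist','w3.png',(200,180,440,360),3)"
```

```text
(no output)
```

View pics/w3.png

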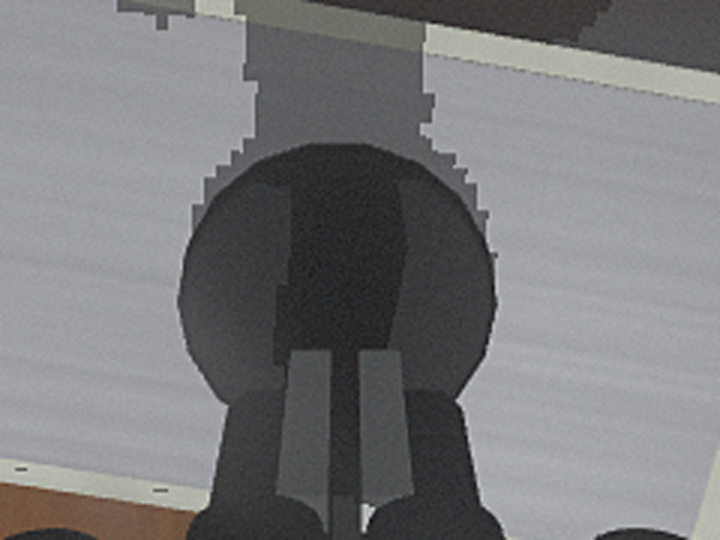

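Call:
play_rows(motion=[{"x":0,"y":0,"z":0,"yaw":-0.03,"jaw":1},{"x":0,"y":0,"z":0,"yaw":-0.06,"jaw":1},{"x":0,"y":0,"z":0,"yaw":-0.09,"jaw":1},{"x":0,"y":0,"z":0,"yaw":-0.12,"jaw":1},{"x":0,"y":0,"z":0,"yaw":-0.15,"jaw":1},{"x":0,"y":0,"z":0,"yaw":-0.15,"jaw":1},{"x":0,"y":0,"z":0,"yaw":-0.15,"jaw":1}])

```text
clock: 5.0
tool_pos: [0.5725, 0.2629, 0.131]
tcp_rot: [3.142, -0.0, -1.028]
wrist_force: [0.7, -0.5, -0.5]
gripper_width: -0.0004
```

```bash
python3 -c "
from h import *
o=arm.observe();print(o['moment'],o['joint_torque'][5])
d=snap('wrist','w4.png',(200,180,440,360),3)"
```

```text
[ 0.01338727  0.00315335 -0.06251823] 0.5246923863887787
```

View pics/w4.png

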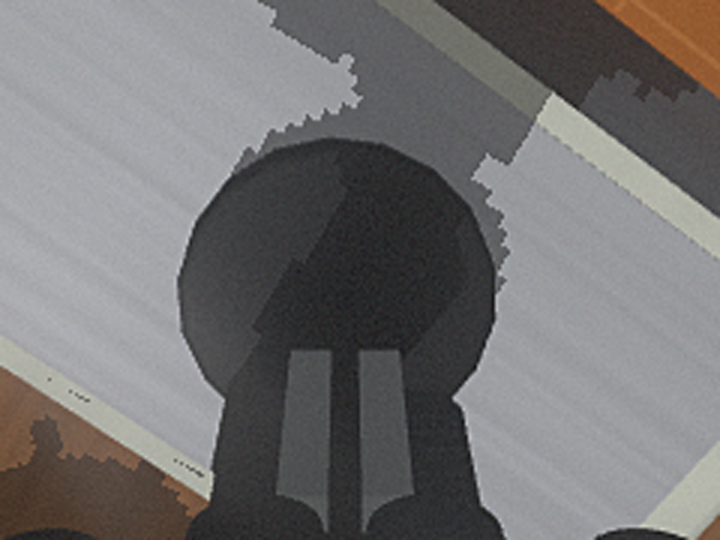

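Call:
play_rows(motion=[{"x":0,"y":0,"z":0,"yaw":0,"jaw":0},{"x":0,"y":0,"z":0,"yaw":0,"jaw":0},{"x":0,"y":0,"z":0,"yaw":0,"jaw":0},{"x":0,"y":0,"z":0,"yaw":0,"jaw":0},{"x":0,"y":0,"z":0,"yaw":0,"jaw":0},{"x":0,"y":0,"z":-0.08,"yaw":0,"jaw":0},{"x":0,"y":0,"z":-0.16,"yaw":0,"jaw":0},{"x":0,"y":0,"z":-0.24,"yaw":0,"jaw":0},{"x":0,"y":0,"z":-0.24,"yaw":0,"jaw":0}])

```text
clock: 5.8
tool_pos: [0.5761, 0.2643, 0.2606]
tcp_rot: [-3.129, -0.001, -1.023]
wrist_force: [1.6, 1.1, 2.2]
gripper_width: 0.0852
```

```bash
python3 -c "
from h import *
print(arm.observe()['tool_pos'])
d=snap('wrist','w5.png')
p=E2W([.079,.2,.13]);u,v=map(int,proj(d,[p])[0]);print(u,v)
im=cv2.imread('pics/w5.png')[max(v-60,0):v+60,u-80:u+80];cv2.imwrite('pics/c5.png',cv2.resize(im,None,fx=4,fy=4,interpolation=cv2.INTER_CUBIC))
np.save('pics/uv.npy',[u,v])"
```

```text
[0.57606025 0.26434991 0.2606495 ]
323 221
```

View pics/c5.png

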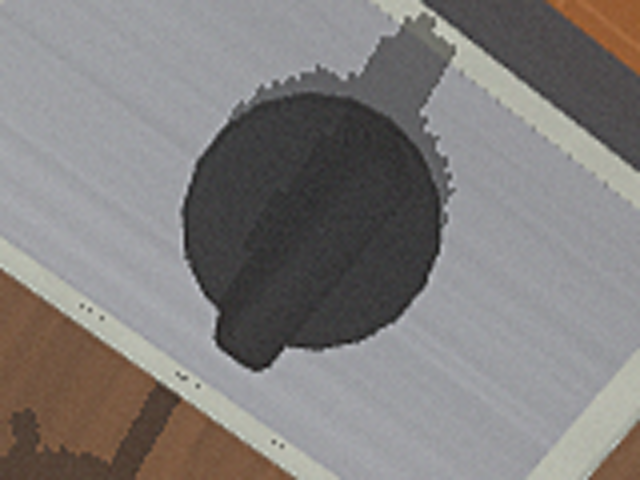

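```bash
python3 -c "
from h import *
d=cal('w1.png');K=d['intrinsics'];print(K,d['dist'])
M=R.from_euler('xyz',[3.14024857e+00,-1.42419097e-03,-1.67823699e+00]);t=np.array([.53121938,.24799008,.33757275])
Mc=R.from_euler('xyz',d['rotation'])
print('cam in tool',M.inv().apply(d['eye']-t)); print((M.inv()*Mc).as_matrix().round(3))
# project candidate open pad tip points for z offsets
for dz in (-.04,-.02,-.002,.011):
  P=[t+M.apply([x,s*.0425,dz]) for x in(-.011,.011) for s in(-1,1)]
  print(dz,proj(d,P).round(0).tolist())
"
```

```text
[[415.66878531   0.         314.50926753]
 [  0.         415.66878531 241.65312504]
 [  0.           0.           1.        ]] [-0.01291405  0.          0.          0.          0.        ]
cam in tool [ 0.07235332  0.0003155  -0.16196606]
[[ 0.001 -0.957 -0.289]
 [ 1.     0.001  0.001]
 [-0.001 -0.289  0.957]]
-0.04 [[188.0, 373.0], [438.0, 373.0], [182.0, 314.0], [444.0, 314.0]]
-0.02 [[203.0, 342.0], [423.0, 342.0], [198.0, 290.0], [428.0, 290.0]]
-0.002 [[214.0, 320.0], [413.0, 320.0], [210.0, 272.0], [416.0, 272.0]]
0.011 [[220.0, 307.0], [406.0, 307.0], [217.0, 262.0], [409.0, 262.0]]
```

The knob did not move: the fingers shut above it. The image geometry puts the real fingertips about 35 mm higher than the stated offset. I go back at a lower height, step by step, and watch the force.

```bash
python3 -c "
from h import *
p=E2W([.079,.200,0])
to(p[0],p[1],.130,-1.669)"
```

```text
xyz [0.0024 0.0095 0.2533] rows 3.04222996133661 yaw 0.2056
```

Call:
play_rows(motion=[{"x":0,"y":0,"z":0.05,"yaw":0.2056,"jaw":0},{"x":0,"y":0,"z":0.1,"yaw":0.2056,"jaw":0},{"x":0,"y":0,"z":0.14,"yaw":0.2056,"jaw":0},{"x":0,"y":0,"z":0.18,"yaw":0.2056,"jaw":0},{"x":0,"y":0,"z":0.21,"yaw":0.2056,"jaw":0},{"x":0,"y":0,"z":0.23,"yaw":0.2056,"jaw":0},{"x":0,"y":0,"z":0.23,"yaw":0.2056,"jaw":0},{"x":0,"y":0,"z":0.23,"yaw":0.2056,"jaw":0}])

```text
clock: 6.52
tool_pos: [0.5724, 0.2627, 0.1358]
tcp_rot: [3.141, -0.001, -1.665]
wrist_force: [-0.4, -0.1, 1.0]
gripper_width: 0.0856
```

```bash
python3 -c "
from h import *
p=E2W([.079,.200,0])
to(p[0],p[1],.098,-1.669)"
```

```text
xyz [0.0028 0.0002 0.0757] rows 0.9089412782641326 yaw 0.0012
```

Call:
play_rows(motion=[{"x":0,"y":0,"z":0.02,"yaw":0,"jaw":0},{"x":0,"y":0,"z":0.04,"yaw":0,"jaw":0},{"x":0,"y":0,"z":0.055,"yaw":0,"jaw":0},{"x":0,"y":0,"z":0.067,"yaw":0,"jaw":0},{"x":0,"y":0,"z":0.067,"yaw":0,"jaw":0}])

```text
clock: 6.93
tool_pos: [0.5716, 0.2623, 0.1008]
tcp_rot: [3.14, -0.002, -1.669]
wrist_force: [-0.2, 0.2, -0.7]
gripper_width: 0.0854
```

Call:
play_rows(motion=[{"x":0,"y":0,"z":0,"yaw":0,"jaw":0.5},{"x":0,"y":0,"z":0,"yaw":0,"jaw":0.7},{"x":0,"y":0,"z":0,"yaw":0,"jaw":1},{"x":0,"y":0,"z":0,"yaw":0,"jaw":1},{"x":0,"y":0,"z":0,"yaw":0,"jaw":1},{"x":0,"y":0,"z":0,"yaw":0,"jaw":1},{"x":0,"y":0,"z":0,"yaw":0,"jaw":1},{"x":0,"y":0,"z":0,"yaw":0,"jaw":1},{"x":0,"y":0,"z":0,"yaw":0,"jaw":1},{"x":0,"y":0,"z":0,"yaw":0,"jaw":1}], newtons=40)

```text
clock: 7.77
tool_pos: [0.5735, 0.2631, 0.1031]
tcp_rot: [-3.14, 0.001, -1.669]
wrist_force: [4.9, -2.1, 0.7]
gripper_width: 0.0108
```

Call:
play_rows(motion=[{"x":0,"y":0,"z":0,"yaw":-0.03,"jaw":1},{"x":0,"y":0,"z":0,"yaw":-0.06,"jaw":1},{"x":0,"y":0,"z":0,"yaw":-0.09,"jaw":1},{"x":0,"y":0,"z":0,"yaw":-0.12,"jaw":1},{"x":0,"y":0,"z":0,"yaw":-0.15,"jaw":1},{"x":0,"y":0,"z":0,"yaw":-0.18,"jaw":1},{"x":0,"y":0,"z":0,"yaw":-0.21,"jaw":1},{"x":0,"y":0,"z":0,"yaw":-0.24,"jaw":1},{"x":0,"y":0,"z":0,"yaw":-0.27,"jaw":1},{"x":0,"y":0,"z":0,"yaw":-0.27,"jaw":1}])

```text
clock: 8.6
tool_pos: [0.5738, 0.263, 0.1031]
tcp_rot: [-3.14, -0.001, -0.815]
wrist_force: [6.5, -1.4, 0.9]
gripper_width: 0.0109
```

Call:
play_rows(motion=[{"x":0,"y":0,"z":0,"yaw":-0.03,"jaw":1},{"x":0,"y":0,"z":0,"yaw":-0.06,"jaw":1},{"x":0,"y":0,"z":0,"yaw":-0.09,"jaw":1},{"x":0,"y":0,"z":0,"yaw":-0.12,"jaw":1},{"x":0,"y":0,"z":0,"yaw":-0.15,"jaw":1},{"x":0,"y":0,"z":0,"yaw":-0.18,"jaw":1},{"x":0,"y":0,"z":0,"yaw":-0.21,"jaw":1},{"x":0,"y":0,"z":0,"yaw":-0.235,"jaw":1},{"x":0,"y":0,"z":0,"yaw":-0.24,"jaw":1},{"x":0,"y":0,"z":0,"yaw":-0.24,"jaw":1}])

```text
clock: 9.43
tool_pos: [0.574, 0.2633, 0.1031]
tcp_rot: [-3.14, -0.003, -0.067]
wrist_force: [7.8, -0.2, -2.1]
gripper_width: 0.0113
```

```bash
python3 -c "
from h import *
o=arm.observe();print(o['moment'],o['tcp_rot'],o['joint_positions'])"
```

```text
[-0.50420263 -2.9191001  -0.75770227] [-3.14018215e+00 -2.52868782e-03 -6.66371575e-02] [ 0.73916333  0.37171693 -0.23109563  0.00103061 -0.9652153   0.76441213]
```

Call:
play_rows(motion=[{"x":0,"y":0,"z":0,"yaw":0.02,"jaw":1},{"x":0,"y":0,"z":0,"yaw":0.02,"jaw":0},{"x":0,"y":0,"z":0,"yaw":0.02,"jaw":0},{"x":0,"y":0,"z":0,"yaw":0.02,"jaw":0},{"x":0,"y":0,"z":0,"yaw":0.02,"jaw":0},{"x":0,"y":0,"z":-0.06,"yaw":0.02,"jaw":0},{"x":0,"y":0,"z":-0.14,"yaw":0.02,"jaw":0},{"x":0,"y":0,"z":-0.22,"yaw":0.02,"jaw":0},{"x":0,"y":0,"z":-0.22,"yaw":0.02,"jaw":0},{"x":0,"y":0,"z":-0.22,"yaw":0.02,"jaw":0}])

```text
clock: 10.27
tool_pos: [0.5734, 0.2639, 0.2158]
tcp_rot: [-3.137, -0.004, -0.129]
wrist_force: [0.2, -0.3, -0.9]
gripper_width: 0.0857
```

```bash
python3 -c "
from h import *
print(arm.observe()['tool_pos'])
d=snap('top','t2.png');w=snap('wrist','w6.png')
a=cv2.imread('pics/w6.png');u,v=proj(w,[E2W([.079,.2,.13])])[0].astype(int);print(u,v)
print(a[v-70:v+70,u-70:u+70].mean(axis=(0,1)))
cv2.imwrite('pics/c6.png',cv2.resize(a[max(v-70,0):v+70,max(u-80,0):u+80],None,fx=3,fy=3))
p=E2W([-.038,0,0]);to(p[0],p[1],.2,-1.669)"
```

```text
[0.57344969 0.26392486 0.21584613]
317 239
[130.24872449 129.24795918 128.98591837]
xyz [-0.2202  0.4101  0.0246] rows 5.593160336556506 yaw 0.4901
```

View pics/c6.png

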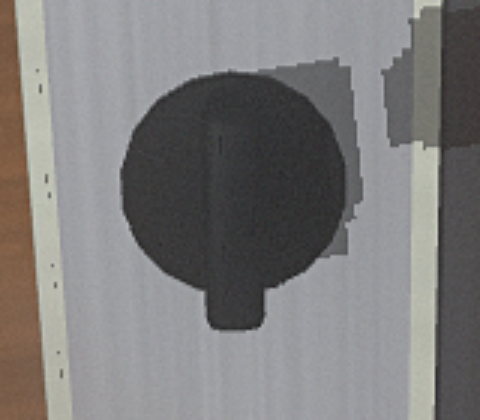

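The knob bar now lies along the engraver's x, so the selector is off. Next comes the lid bar.

Call:
play_rows(motion=[{"x":-0.22,"y":0.41,"z":0.02,"yaw":0.49,"jaw":0},{"x":-0.22,"y":0.41,"z":0.02,"yaw":0.49,"jaw":0},{"x":-0.22,"y":0.41,"z":0.02,"yaw":0.49,"jaw":0},{"x":-0.22,"y":0.41,"z":0.02,"yaw":0.49,"jaw":0},{"x":-0.22,"y":0.41,"z":0.02,"yaw":0.49,"jaw":0},{"x":-0.22,"y":0.41,"z":0.02,"yaw":0.49,"jaw":0},{"x":-0.22,"y":0.41,"z":0.02,"yaw":0.49,"jaw":0},{"x":-0.22,"y":0.41,"z":0.02,"yaw":0.49,"jaw":0},{"x":-0.22,"y":0.41,"z":0.02,"yaw":0.49,"jaw":0},{"x":-0.22,"y":0.41,"z":0.02,"yaw":0.49,"jaw":0}])

```text
clock: 11.2
tool_pos: [0.4359, 0.0732, 0.2014]
tcp_rot: [3.139, -0.001, -1.386]
wrist_force: [-0.2, 0.4, -0.1]
gripper_width: 0.085
```

Call:
play_rows(motion=[{"x":0,"y":0,"z":0,"yaw":0.1,"jaw":0},{"x":0,"y":0,"z":0,"yaw":0.1,"jaw":0},{"x":0,"y":0,"z":0,"yaw":0.1,"jaw":0},{"x":0,"y":0,"z":0,"yaw":0.1,"jaw":0}])

```text
clock: 11.53
tool_pos: [0.436, 0.0734, 0.2013]
tcp_rot: [3.139, -0.002, -1.697]
wrist_force: [-0.2, -0.9, -0.1]
gripper_width: 0.0857
```

```bash
python3 -c "
from h import *
o=arm.observe();print(o['tool_pos'],o['tcp_rot'])
p=E2W([-.038,0,0]);to(p[0],p[1],.07,-1.669)"
```

```text
[0.43599643 0.07342556 0.20128716] [ 3.13936540e+00 -1.58649693e-03 -1.69666697e+00]
xyz [-0.001  -0.0009  0.2626] rows 3.150902752093992 yaw -0.0088
```

Call:
play_rows(motion=[{"x":0,"y":0,"z":0.05,"yaw":-0.009,"jaw":0.66},{"x":0,"y":0,"z":0.1,"yaw":-0.009,"jaw":0.66},{"x":0,"y":0,"z":0.1,"yaw":-0.009,"jaw":0.66},{"x":0,"y":0,"z":0.1,"yaw":-0.009,"jaw":0.66},{"x":0,"y":0,"z":0.1,"yaw":-0.009,"jaw":0.66},{"x":0,"y":0,"z":0.1,"yaw":-0.009,"jaw":0.66}], newtons=40)

```text
clock: 12.03
tool_pos: [0.4377, 0.0742, 0.1538]
tcp_rot: [-3.14, 0.001, -1.665]
wrist_force: [0.3, 0.0, -0.1]
gripper_width: 0.0294
```

```bash
python3 -c "
from h import *
o=arm.observe();print(o['tool_pos'],o['tcp_rot'],o['gripper_width'])
w=snap('wrist','w7.png')
a=cv2.imread('pics/w7.png')
for s in (-.05,0,.05): print(proj(w,[E2W([-.038,s,.11])]))
p=E2W([-.038,0,0]);to(p[0],p[1],.072,-1.669)"
```

```text
[0.43765666 0.07421983 0.15378374] [-3.14017437e+00  6.83589142e-04 -1.66470231e+00] 0.029361710483509704
[[317.1239888  165.16717745]]
[[316.56472762 261.1974055 ]]
[[316.07284455 345.23622887]]
xyz [0.0015 0.003  0.1635] rows 1.9628976052221403 yaw 0.0013
```

View pics/w7.png

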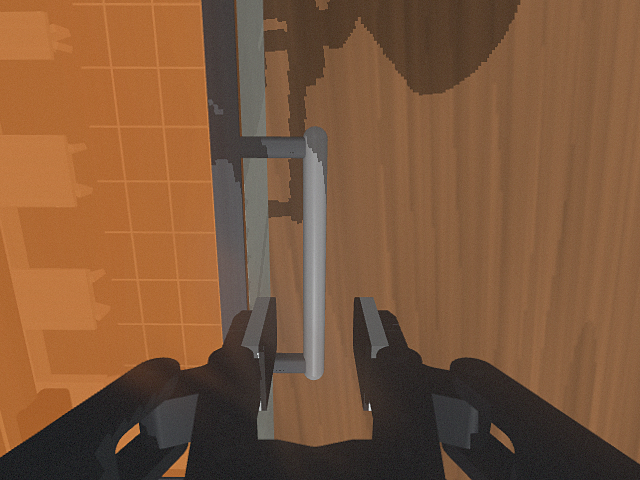

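The bar runs from (315,135) to (314,375), centred at about row 258 as predicted (261). The jaws (275, 353) straddle it.

Call:
play_rows(motion=[{"x":0.002,"y":0.002,"z":0.05,"yaw":0,"jaw":0.66},{"x":0.002,"y":0.002,"z":0.1,"yaw":0,"jaw":0.66},{"x":0.002,"y":0.002,"z":0.14,"yaw":0,"jaw":0.66},{"x":0.002,"y":0.002,"z":0.163,"yaw":0,"jaw":0.66},{"x":0.002,"y":0.002,"z":0.163,"yaw":0,"jaw":1},{"x":0.002,"y":0.002,"z":0.163,"yaw":0,"jaw":1},{"x":0.002,"y":0.002,"z":0.163,"yaw":0,"jaw":1},{"x":0.002,"y":0.002,"z":0.163,"yaw":0,"jaw":1},{"x":0.002,"y":0.002,"z":0.163,"yaw":0,"jaw":1}], newtons=40)

```text
clock: 12.83
tool_pos: [0.438, 0.0725, 0.0729]
tcp_rot: [-3.138, -0.0, -1.665]
wrist_force: [9.7, -10.5, -3.9]
gripper_width: 0.0109
```

```bash
python3 -c "
from h import *
o=arm.observe();t=o['tool_pos'];print(t,o['gripper_width'],o['wrist_force'],W2E(t))
M=R.from_euler('xyz',o['tcp_rot'])
H=W2E(t)[0]+.208  # hinge x
for a in np.arange(.1,1.76,.11):
    p=E2W([H-.208*np.cos(a),W2E(t)[1],0]);p[2]=t[2]+.208*np.sin(a)-.0
    print(round(a,2),(M.inv().apply(p-t)/.5).round(3), 'r',np.hypot(*p[:2]).round(3))
"
```

```text
[0.43802592 0.07248651 0.07293635] 0.01087473746784611 [  9.74323891 -10.49123893  -3.89332231] [-0.03604476 -0.00104524  0.07293635]
0.1 [ 0.    -0.002 -0.042] r 0.445
0.21 [ 0.    -0.009 -0.087] r 0.448
0.32 [ 0.    -0.022 -0.131] r 0.454
0.43 [ 0.    -0.039 -0.173] r 0.462
0.54 [ 0.    -0.06  -0.214] r 0.473
0.65 [ 0.    -0.086 -0.251] r 0.485
0.76 [ 0.    -0.116 -0.286] r 0.499
0.87 [ 0.001 -0.149 -0.317] r 0.516
0.98 [ 0.001 -0.186 -0.345] r 0.534
1.09 [ 0.001 -0.225 -0.368] r 0.553
1.2 [ 0.001 -0.267 -0.387] r 0.573
1.31 [ 0.001 -0.31  -0.401] r 0.594
1.42 [ 0.001 -0.355 -0.41 ] r 0.616
1.53 [ 0.002 -0.401 -0.414] r 0.639
1.64 [ 0.002 -0.446 -0.413] r 0.661
1.75 [ 0.002 -0.492 -0.408] r 0.684
```

Call:
play_rows(motion=[{"x":0,"y":0,"z":-0.02,"yaw":0,"jaw":1},{"x":0,"y":-0.002,"z":-0.042,"yaw":0,"jaw":1},{"x":0,"y":-0.009,"z":-0.087,"yaw":0,"jaw":1},{"x":0,"y":-0.022,"z":-0.131,"yaw":0,"jaw":1},{"x":0,"y":-0.039,"z":-0.173,"yaw":0,"jaw":1},{"x":0,"y":-0.06,"z":-0.214,"yaw":0,"jaw":1},{"x":0,"y":-0.086,"z":-0.251,"yaw":0,"jaw":1},{"x":0,"y":-0.116,"z":-0.286,"yaw":0,"jaw":1},{"x":0,"y":-0.149,"z":-0.317,"yaw":0,"jaw":1}])

```text
clock: 13.58
tool_pos: [0.5153, 0.0661, 0.2296]
tcp_rot: [-3.134, 0.003, -1.667]
wrist_force: [39.9, -3.5, -50.2]
gripper_width: 0.0103
```

```bash
python3 -c "
from h import *
o=arm.observe();t=o['tool_pos'];print(t,o['gripper_width'],o['wrist_force'],W2E(t))
"
```

```text
[0.51531324 0.06612106 0.22958975] 0.010267976122565083 [ 39.91496175  -3.53009326 -50.23615679] [4.14945396e-02 1.81888450e-04 2.29589748e-01]
```

Call:
play_rows(motion=[{"x":0,"y":-0.004,"z":0.005,"yaw":0,"jaw":1},{"x":0,"y":-0.004,"z":0.005,"yaw":0,"jaw":1}])

```text
clock: 13.75
tool_pos: [0.5137, 0.0662, 0.2283]
tcp_rot: [-3.139, 0.002, -1.667]
wrist_force: [5.5, 2.1, -7.6]
gripper_width: 0.0105
```

```bash
python3 -c "
from h import *
o=arm.observe();t=o['tool_pos'];print(t,o['gripper_width'],o['wrist_force'],W2E(t),o['tcp_rot'])
"
```

```text
[0.51372415 0.06620747 0.22827492] 0.010508932752788596 [ 5.50167616  2.07979611 -7.58428069] [3.99046191e-02 1.12402815e-04 2.28274924e-01] [-3.13939449e+00  1.95666638e-03 -1.66666863e+00]
```

```bash
python3 -c "
from h import *
o=arm.observe();t=o['tool_pos'];M=R.from_euler('xyz',o['tcp_rot'])
for a in np.arange(.95,1.75,.085):
    p=E2W([.1728-.208*np.cos(a),W2E(t)[1],0]);p[2]=.069+.208*np.sin(a)
    print(round(a,2),(M.inv().apply(p-t)/.5).round(3))
"
```

```text
0.95 [ 0.    -0.024 -0.02 ]
1.03 [ 0.    -0.053 -0.039]
1.12 [ 0.    -0.085 -0.056]
1.2 [ 0.    -0.117 -0.07 ]
1.29 [ 0.    -0.151 -0.081]
1.37 [ 0.    -0.185 -0.089]
1.46 [ 0.    -0.22  -0.094]
1.54 [ 0.    -0.255 -0.097]
1.63 [ 0.    -0.291 -0.096]
1.71 [ 0.001 -0.326 -0.092]
```

Call:
play_rows(motion=[{"x":0,"y":-0.024,"z":-0.02,"yaw":0,"jaw":1},{"x":0,"y":-0.053,"z":-0.039,"yaw":0,"jaw":1},{"x":0,"y":-0.085,"z":-0.056,"yaw":0,"jaw":1},{"x":0,"y":-0.117,"z":-0.07,"yaw":0,"jaw":1},{"x":0,"y":-0.151,"z":-0.081,"yaw":0,"jaw":1},{"x":0,"y":-0.185,"z":-0.089,"yaw":0,"jaw":1},{"x":0,"y":-0.22,"z":-0.094,"yaw":0,"jaw":1},{"x":0,"y":-0.255,"z":-0.097,"yaw":0,"jaw":1},{"x":0,"y":-0.291,"z":-0.096,"yaw":0,"jaw":1},{"x":0,"y":-0.318,"z":-0.092,"yaw":0,"jaw":1}])

```text
clock: 14.58
tool_pos: [0.6715, 0.0503, 0.2763]
tcp_rot: [-3.138, 0.0, -1.665]
wrist_force: [0.7, -0.5, 5.4]
gripper_width: 0.0103
```

Call:
play_rows(motion=[{"x":0,"y":0,"z":0,"yaw":0,"jaw":1},{"x":0,"y":0,"z":0,"yaw":0,"jaw":1}])

```text
clock: 14.75
tool_pos: [0.6717, 0.0502, 0.276]
tcp_rot: [-3.137, 0.0, -1.665]
wrist_force: [1.4, -1.1, 4.3]
gripper_width: 0.0104
```

```bash
python3 -c "
from h import *
o=arm.observe();t=o['tool_pos'];print(t,o['gripper_width'],o['wrist_force'],W2E(t),o['tcp_rot'],o['joint_positions'])
"
```

```text
[0.67173741 0.05022471 0.27599845] 0.010350413061479057 [ 1.37272982 -1.12031106  4.33278197] [ 0.19872351 -0.00033315  0.27599845] [-3.13702401e+00  5.71544676e-05 -1.66544451e+00] [ 0.36456028  0.32330943  0.10564306  0.00202332 -1.34900972 -0.45964959]
```

Call:
play_rows(motion=[{"x":0,"y":0,"z":0,"yaw":0,"jaw":0.6},{"x":0,"y":0,"z":0,"yaw":0,"jaw":0.6},{"x":0,"y":0,"z":0,"yaw":0,"jaw":0.6},{"x":0,"y":0,"z":-0.03,"yaw":0,"jaw":0.6},{"x":0,"y":0,"z":-0.08,"yaw":0,"jaw":0.6},{"x":0,"y":0,"z":-0.13,"yaw":0,"jaw":0.6},{"x":0,"y":0.08,"z":-0.15,"yaw":0,"jaw":0.6},{"x":0,"y":0.16,"z":-0.15,"yaw":0,"jaw":0.6},{"x":0,"y":0.24,"z":-0.15,"yaw":0,"jaw":0.6},{"x":0,"y":0.32,"z":-0.15,"yaw":0,"jaw":0.6}])

```text
clock: 15.58
tool_pos: [0.5087, 0.0656, 0.3476]
tcp_rot: [3.141, -0.0, -1.666]
wrist_force: [-0.1, 1.2, 1.5]
gripper_width: 0.0341
```

```bash
python3 -c "
from h import *
o=arm.observe();t=o['tool_pos'];print(t,o['gripper_width'],o['wrist_force'],W2E(t),o['tcp_rot'])
a=snap('top','t3.png');b=snap('scene','s3.png');w=snap('wrist','w8.png')
T=cv2.resize(cv2.imread('pics/raw_t3.png')[140:290,220:500],None,fx=1.43,fy=1.43,interpolation=3)
S=cv2.resize(cv2.imread('pics/raw_s3.png')[130:350,180:400],None,fx=1.7,fy=1.7,interpolation=3)
W=cv2.resize(cv2.imread('pics/raw_w8.png'),(400,300))
C=np.zeros((600,800,3),np.uint8)
C[:T.shape[0],:T.shape[1]]=T; C[:S.shape[0],410:410+S.shape[1]]=S[:600,:390]; C[300:,:400]=W
cv2.imwrite('pics/m1.png',C)
"
```

```text
[0.5086884  0.06563067 0.34760959] 0.03413774820400658 [-0.13864923  1.17797247  1.45309978] [ 0.03494947 -0.00095434  0.34760959] [ 3.14057172e+00 -2.31755194e-04 -1.66580155e+00]
```

View pics/m1.png

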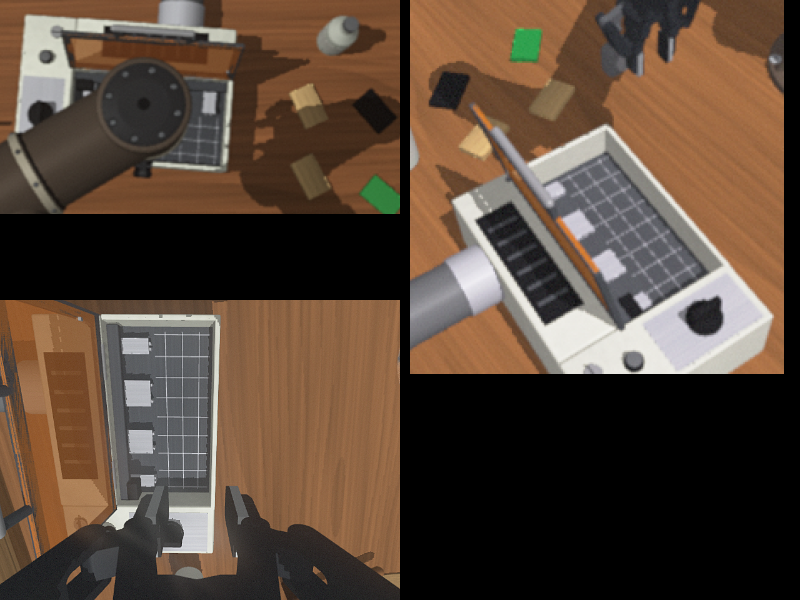

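The lid stays up, all three lanes are free, and two blanks are visible. Now I work out the lane mouths and go above the blanks.

```bash
python3 -c "
from h import *
w=cal('w8.png')
P=pw(w,np.array([(152,47),(152,93),(153,141)])*1.6,.066);print(W2E(P).round(4))
P=pw(w,np.array([(123,47),(124,93),(127,141)])*1.6,.066);print(W2E(P).round(4))
d=cal('top0.png');c=lambda L:[(215+u/2.6667,135+v/2.6667) for u,v in L]
print('green',pw(d,c([(713,340),(686,376),(738,421),(770,384)]),.012).round(3))
print('black',pw(d,c([(706,180),(672,208),(722,262),(754,230)]),.012).round(3))
print('tape',pw(d,[(437,316)],.04))
t=arm.observe()['tool_pos']
to(.50,-.22,.33,-2.71)
# segment bright wood in raw_w8
im=cv2.imread('pics/raw_w8.png')
"
```

```text
[[ 0.1043 -0.1137  0.066 ]
 [ 0.1075 -0.0413  0.066 ]
 [ 0.1094  0.0422  0.066 ]]
[[ 0.1509 -0.1136  0.066 ]
 [ 0.1547 -0.0411  0.066 ]
 [ 0.1557  0.0424  0.066 ]]
green [[ 0.443 -0.394  0.012]
 [ 0.406 -0.363  0.012]
 [ 0.356 -0.417  0.012]
 [ 0.395 -0.454  0.012]]
black [[ 0.616 -0.394  0.012]
 [ 0.587 -0.355  0.012]
 [ 0.527 -0.407  0.012]
 [ 0.561 -0.444  0.012]]
tape [[ 0.29696198 -0.25227594  0.04      ]]
xyz [ 0.5707 -0.0364  0.0387] rows 6.877857303685483 yaw 0.3331
```

Call:
play_rows(motion=[{"x":0.57,"y":-0.036,"z":0.0,"yaw":0.333,"jaw":0},{"x":0.57,"y":-0.036,"z":0.0,"yaw":0.333,"jaw":0},{"x":0.57,"y":-0.036,"z":0.0,"yaw":0.333,"jaw":0},{"x":0.57,"y":-0.036,"z":0.0,"yaw":0.333,"jaw":0},{"x":0.57,"y":-0.036,"z":0.0,"yaw":0.333,"jaw":0},{"x":0.57,"y":-0.036,"z":0.04,"yaw":0.333,"jaw":0},{"x":0.57,"y":-0.036,"z":0.04,"yaw":0.333,"jaw":0},{"x":0.57,"y":-0.036,"z":0.04,"yaw":0.333,"jaw":0},{"x":0.57,"y":-0.036,"z":0.04,"yaw":0.333,"jaw":0},{"x":0.57,"y":-0.036,"z":0.04,"yaw":0.333,"jaw":0}])

```text
clock: 16.57
tool_pos: [0.5017, -0.2207, 0.3272]
tcp_rot: [3.141, -0.002, -2.716]
wrist_force: [-0.1, 0.4, -0.1]
gripper_width: 0.0852
```

```bash
cat >> h.py <<'E'
def blanks(f,zt=.012,lo=150):
    "pale-wood patches in a saved raw picture -> world pose of each"
    im=cv2.imread("pics/raw_"+f).astype(int); d=cal(f)
    b,g,r=im[...,0],im[...,1],im[...,2]
    m=((r>lo)&(g>r*.70)&(b<g*.88)&(b<r*.8)).astype(np.uint8)
    m=cv2.morphologyEx(m,cv2.MORPH_OPEN,np.ones((3,3)))
    for c in cv2.findContours(m,0,2)[0]:
        if cv2.contourArea(c)<300: continue
        q=pw(d,c.reshape(-1,2),zt)[:,:2]
        (x,y),(a,h),an=cv2.minAreaRect((q*1000).astype(np.float32))
        if a<h: an+=90
        print("ctr",round(x),round(y),"size",round(max(a,h)),round(min(a,h)),"long",round((an+90)%180-90,1),cv2.boundingRect(c))
E
python3 -c "
from h import *
o=arm.observe();print(o['tool_pos'],o['tcp_rot'])
w=snap('wrist','w9.png');blanks('w9.png');print()
t=snap('top','t4.png');blanks('t4.png');print();s=snap('scene','s4.png');blanks('s4.png')
im=cv2.imread('pics/w9.png');
for p in proj(w,[[.585,-.267,.012],[.443,-.265,.012],[.5,-.265,0]]):
    u,v=p.astype(int); print(u,v, im[v,u] if 0<=v<480 and 0<=u<640 else None)
"
```

```text
[ 0.50174907 -0.22072218  0.3271767 ] [ 3.14053804e+00 -1.69829606e-03 -2.71593401e+00]
ctr 588 -262 size 80 49 long 22.7 (232, 202, 42, 66)
ctr 447 -260 size 82 49 long 26.4 (278, 85, 48, 77)

ctr 445 -261 size 79 48 long 26.5 (424, 252, 26, 26)
ctr 596 901 size 451 219 long 1.0 (0, 144, 72, 154)

ctr 20 601 size 232 200 long -0.3 (543, 253, 97, 103)
ctr -147 560 size 124 56 long -78.1 (593, 240, 47, 35)
ctr 448 -255 size 92 59 long 26.4 (250, 176, 27, 25)
ctr -125 -939 size 341 189 long 29.2 (252, 17, 61, 41)
249 231 [113 161 190]
299 119 [116 162 193]
279 165 [ 73 108 151]
```

```bash
python3 -c "
from h import *
to(.5612,-.2732,.04,-2.745)"
```

```text
xyz [-0.0624 -0.1472  0.5758] rows 7.1714674122715 yaw 0.0114
```

Call:
play_rows(motion=[{"x":-0.062,"y":-0.147,"z":0.05,"yaw":0.011,"jaw":0},{"x":-0.062,"y":-0.147,"z":0.13,"yaw":0.011,"jaw":0},{"x":-0.062,"y":-0.147,"z":0.21,"yaw":0.011,"jaw":0},{"x":-0.062,"y":-0.147,"z":0.29,"yaw":0.011,"jaw":0},{"x":-0.062,"y":-0.147,"z":0.37,"yaw":0.011,"jaw":0},{"x":-0.062,"y":-0.147,"z":0.44,"yaw":0.011,"jaw":0},{"x":-0.062,"y":-0.147,"z":0.5,"yaw":0.011,"jaw":0},{"x":-0.062,"y":-0.147,"z":0.55,"yaw":0.011,"jaw":0},{"x":-0.062,"y":-0.147,"z":0.576,"yaw":0.011,"jaw":0},{"x":-0.062,"y":-0.147,"z":0.576,"yaw":0.011,"jaw":0}])

```text
clock: 17.55
tool_pos: [0.5586, -0.2723, 0.0363]
tcp_rot: [3.138, -0.005, -2.744]
wrist_force: [-0.0, -0.0, 1.0]
gripper_width: 0.0852
```

```bash
python3 -c "
from h import *
w=snap('wrist','w10.png');blanks('w10.png')
im=cv2.imread('pics/w10.png')
# tip rows by colour below
M=R.from_euler('xyz',arm.observe()['tcp_rot']);t=arm.observe()['tool_pos']
to(.5612,-.2732,-.018,-2.745);print(t)
"
```

```text
ctr 576 -247 size 87 53 long 43.8 (270, 259, 123, 142)
ctr 456 -248 size 68 68 long 23.1 (385, 0, 156, 170)
xyz [-0.0021 -0.0019  0.1132] rows 1.3582748042548802 yaw 0.0003
[ 0.56003254 -0.27275165  0.03858096]
```

View pics/w10.png

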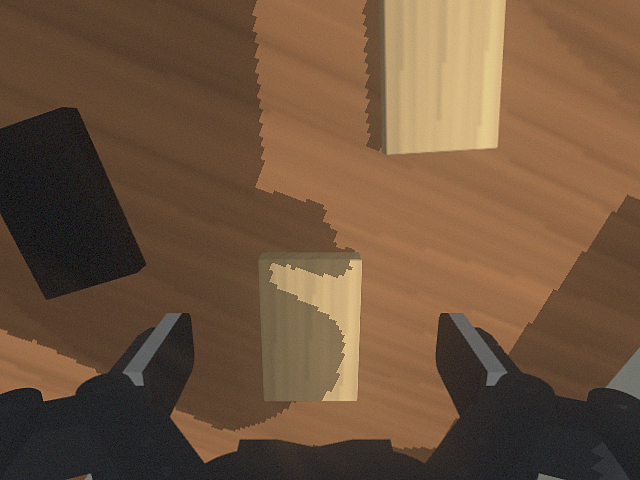

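Call:
play_rows(motion=[{"x":-0.002,"y":-0.002,"z":0.03,"yaw":0,"jaw":0.2},{"x":-0.002,"y":-0.002,"z":0.06,"yaw":0,"jaw":0.2},{"x":-0.002,"y":-0.002,"z":0.085,"yaw":0,"jaw":0.2},{"x":-0.002,"y":-0.002,"z":0.1,"yaw":0,"jaw":0.2},{"x":-0.002,"y":-0.002,"z":0.11,"yaw":0,"jaw":0.2},{"x":-0.002,"y":-0.002,"z":0.11,"yaw":0,"jaw":0.2}])

```text
clock: 18.1
tool_pos: [0.5623, -0.2739, -0.0147]
tcp_rot: [-3.141, 0.0, -2.746]
wrist_force: [-0.1, -0.1, 0.3]
gripper_width: 0.068
```

Call:
play_rows(motion=[{"x":0,"y":0,"z":0.004,"yaw":0,"jaw":0.2},{"x":0,"y":0,"z":0.008,"yaw":0,"jaw":0.2}])

```text
clock: 18.27
tool_pos: [0.5629, -0.2742, -0.0179]
tcp_rot: [-3.14, 0.002, -2.746]
wrist_force: [-0.1, 0.1, 1.0]
gripper_width: 0.068
```

Call:
play_rows(motion=[{"x":0,"y":0,"z":0.003,"yaw":0,"jaw":0.2},{"x":0,"y":0,"z":0.005,"yaw":0,"jaw":0.2}])

```text
clock: 18.43
tool_pos: [0.5623, -0.2741, -0.0211]
tcp_rot: [-3.141, 0.001, -2.746]
wrist_force: [-0.2, 0.1, 0.1]
gripper_width: 0.0686
```

Call:
play_rows(motion=[{"x":0,"y":0,"z":0.006,"yaw":0,"jaw":0.33},{"x":0,"y":0,"z":0.008,"yaw":0,"jaw":0.33},{"x":0,"y":0,"z":0.008,"yaw":0,"jaw":0.33}])

```text
clock: 18.68
tool_pos: [0.5624, -0.2742, -0.0245]
tcp_rot: [-3.141, 0.0, -2.746]
wrist_force: [-1.6, -0.1, 7.2]
gripper_width: 0.0572
```

Call:
play_rows(motion=[{"x":0,"y":0,"z":0.003,"yaw":0,"jaw":0.33},{"x":0,"y":0,"z":0.005,"yaw":0,"jaw":0.33}])

```text
clock: 18.85
tool_pos: [0.5624, -0.2742, -0.0248]
tcp_rot: [-3.14, 0.001, -2.745]
wrist_force: [-11.1, 8.5, 38.2]
gripper_width: 0.0573
```

Call:
play_rows(motion=[{"x":0,"y":0,"z":-0.005,"yaw":0,"jaw":0.33},{"x":0,"y":0,"z":-0.006,"yaw":0,"jaw":0.4},{"x":0,"y":0,"z":-0.006,"yaw":0,"jaw":0.45},{"x":0,"y":0,"z":-0.006,"yaw":0,"jaw":0.5},{"x":0,"y":0,"z":-0.006,"yaw":0,"jaw":0.5}], newtons=30)

```text
clock: 19.27
tool_pos: [0.563, -0.2744, -0.023]
tcp_rot: [-3.14, 0.001, -2.745]
wrist_force: [-3.5, 2.5, 16.1]
gripper_width: 0.0489
```

```bash
python3 -c "
from h import *
o=arm.observe();print(o['tool_pos'],o['gripper_width'],o['wrist_force'])
w=snap('wrist','w11.png');blanks('w11.png',lo=110)
"
```

```text
[ 0.56297261 -0.27443114 -0.02297666] 0.04894843010520997 [-3.45939768  2.51489525 16.10848974]
ctr 576 -269 size 61 49 long 23.4 (243, 295, 144, 151)
ctr 464 -296 size 14 6 long 87.9 (357, 12, 48, 30)
ctr 437 -232 size 9 7 long -87.0 (616, 3, 24, 35)
ctr 468 -247 size 60 58 long -65.2 (424, 0, 203, 209)
```

The fingers stopped at 49 mm, so the blank is held between the pads. I lift it.

Call:
play_rows(motion=[{"x":0,"y":0,"z":-0.002,"yaw":0,"jaw":1},{"x":0,"y":0,"z":-0.002,"yaw":0,"jaw":1},{"x":0,"y":0,"z":-0.002,"yaw":0,"jaw":1},{"x":0,"y":0,"z":-0.002,"yaw":0,"jaw":1}], newtons=50)

```text
clock: 19.65
tool_pos: [0.5629, -0.2743, -0.0228]
tcp_rot: [-3.14, 0.001, -2.746]
wrist_force: [-2.1, 0.2, 11.2]
gripper_width: 0.0486
```

```bash
python3 -c "
from h import *
o=arm.observe();print(o['tool_pos'],o['gripper_width'],o['wrist_force'],o['tcp_rot'])
"
```

```text
[ 0.56285947 -0.27432698 -0.02279014] 0.048552184772403424 [-2.14649623  0.2274484  11.15505913] [-3.14037115e+00  1.23153417e-03 -2.74584281e+00]
```

Call:
play_rows(motion=[{"x":0,"y":0,"z":-0.03,"yaw":0,"jaw":1},{"x":0,"y":0,"z":-0.08,"yaw":0,"jaw":1},{"x":0,"y":0,"z":-0.14,"yaw":0,"jaw":1},{"x":0,"y":0,"z":-0.2,"yaw":0,"jaw":1},{"x":0,"y":0,"z":-0.28,"yaw":0,"jaw":1},{"x":0,"y":0,"z":-0.36,"yaw":0,"jaw":1},{"x":0,"y":0,"z":-0.4,"yaw":0,"jaw":1},{"x":0,"y":0,"z":-0.4,"yaw":0,"jaw":1},{"x":0,"y":0,"z":-0.4,"yaw":0,"jaw":1}])

```text
clock: 20.4
tool_pos: [0.5626, -0.2741, 0.1774]
tcp_rot: [-3.14, 0.003, -2.746]
wrist_force: [-1.1, 0.0, -1.7]
gripper_width: 0.0487
```

```bash
python3 -c "
from h import *
o=arm.observe();print(o['tool_pos'],o['gripper_width'],o['wrist_force'],o['tcp_rot'])
w=snap('wrist','w12.png')
# held blank top plane z:
z=o['tool_pos'][2]+.0235+.012; blanks('w12.png',z,lo=100)
p=E2W([.039,0,0]);to(p[0],p[1],.20,np.pi+EY)
"
```

```text
[ 0.56261904 -0.27407328  0.17736974] 0.048695117564332376 [-1.06329247  0.01789628 -1.74999034] [-3.14034094e+00  2.58520944e-03 -2.74647715e+00]
ctr 579 -334 size 30 18 long 88.5 (84, 299, 89, 54)
ctr 561 -310 size 15 10 long -59.7 (195, 287, 44, 31)
ctr 569 -270 size 74 59 long 20.6 (232, 257, 165, 190)
ctr 557 -329 size 23 7 long -89.8 (133, 249, 69, 35)
ctr 510 -235 size 33 24 long -3.3 (435, 193, 114, 102)
ctr 485 -233 size 25 16 long -89.4 (493, 158, 80, 57)
ctr 474 -214 size 23 13 long -71.0 (570, 149, 70, 46)
ctr 512 -357 size 14 5 long -85.0 (94, 86, 48, 25)
ctr 506 -361 size 61 14 long -79.1 (0, 45, 216, 75)
ctr 499 -375 size 12 5 long 86.4 (47, 15, 44, 24)
ctr 472 -285 size 46 34 long -67.2 (321, 0, 168, 129)
xyz [-0.1714  0.6653 -0.0482] rows 8.26446755004392 yaw 0.1569
```

```bash
python3 -c "
from h import *
p=E2W([.028,0,0]);to(p[0],p[1],.177,np.pi+EY)
w=cal('w12.png');o=arm.observe();M=R.from_euler('xyz',o['tcp_rot']);t=o['tool_pos']
for x in(.006,.009,.012,.015): print(x,proj(w,[t+M.apply([x,s*.025,-.0355]) for s in(-1,1)]).round().tolist())
"
```

```text
xyz [-0.152   0.6757 -0.0022] rows 8.310802983725386 yaw 0.1569
0.006 [[243.0, 321.0], [389.0, 321.0]]
0.009 [[243.0, 313.0], [389.0, 313.0]]
0.012 [[242.0, 305.0], [390.0, 305.0]]
0.015 [[242.0, 297.0], [390.0, 297.0]]
```

Call:
play_rows(motion=[{"x":-0.152,"y":0.675,"z":0,"yaw":0.157,"jaw":1},{"x":-0.152,"y":0.675,"z":0,"yaw":0.157,"jaw":1},{"x":-0.152,"y":0.675,"z":0,"yaw":0.157,"jaw":1},{"x":-0.152,"y":0.675,"z":0,"yaw":0.157,"jaw":1},{"x":-0.152,"y":0.675,"z":0,"yaw":0.157,"jaw":1},{"x":-0.152,"y":0.675,"z":0,"yaw":0.157,"jaw":1},{"x":-0.152,"y":0.675,"z":0,"yaw":0.157,"jaw":1},{"x":-0.152,"y":0.675,"z":0,"yaw":0.157,"jaw":1},{"x":-0.152,"y":0.675,"z":0,"yaw":0.157,"jaw":1},{"x":-0.152,"y":0.675,"z":0,"yaw":0.157,"jaw":1}])

```text
clock: 21.28
tool_pos: [0.5008, 0.0702, 0.1745]
tcp_rot: [-3.141, -0.002, 3.047]
wrist_force: [-0.0, -0.3, -0.3]
gripper_width: 0.0489
```

```bash
python3 -c "
from h import *
o=arm.observe();print(W2E(o['tool_pos']),o['gripper_width'],o['wrist_force'],o['tcp_rot'],o['joint_positions'])
w=snap('wrist','w13.png')
p=E2W([.028,0,0]);to(p[0],p[1],.050,np.pi+EY)
"
```

```text
[0.02662867 0.0028002  0.1745198 ] 0.04888794935234254 [-0.03892984 -0.27178947 -0.25103589] [-3.14090638e+00 -2.15898894e-03  3.04728107e+00] [ 5.27688930e-01  1.09311375e-01 -4.06475090e-01 -8.03957375e-04
 -1.05716451e+00 -2.19240033e+00]
xyz [-0.0026 -0.0021  0.249 ] rows 2.9885696098880654 yaw 0.0012
```

View pics/w13.png

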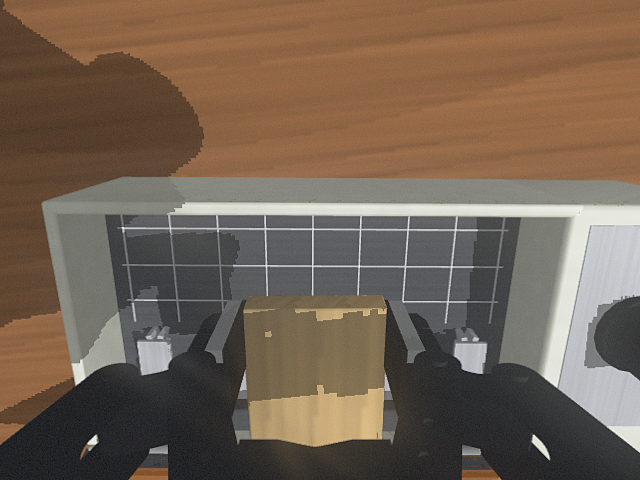

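The blank sits square in the jaws. The outer rail lead-ins at (153,333) and (468,333) are symmetric about the gripper.

```bash
python3 -c "
from h import *
w=cal('w13.png')
print(W2E(pw(w,[(153,333),(468,333),(153,341),(470,341),(138,341),(172,341),(454,341),(486,341)],.0645)).round(4))
im=cv2.imread('pics/w13.png'); g=im[...,0].astype(int)
print(g[345:352,130:180].mean(0).round().astype(int).tolist()); print(g[345:352,445:495].mean(0).round().astype(int).tolist()); print(g[345,225:405].tolist())
print(W2E(pw(w,[(105,215),(520,215)],.05)).round(4))
"
```

```text
[[ 0.105  -0.1157  0.0645]
 [ 0.1042  0.1157  0.0645]
 [ 0.1117 -0.1164  0.0645]
 [ 0.1108  0.118   0.0645]
 [ 0.1117 -0.1275  0.0645]
 [ 0.1116 -0.1023  0.0645]
 [ 0.1108  0.1061  0.0645]
 [ 0.1108  0.1298  0.0645]]
[96, 96, 97, 96, 97, 86, 64, 110, 183, 201, 197, 194, 192, 189, 188, 192, 192, 194, 192, 189, 187, 185, 186, 184, 184, 185, 186, 186, 184, 184, 186, 190, 193, 192, 187, 183, 183, 187, 178, 192, 155, 113, 99, 92, 94, 96, 96, 96, 96, 96]
[65, 68, 65, 68, 65, 67, 66, 71, 88, 127, 188, 199, 196, 194, 192, 189, 189, 191, 195, 197, 193, 191, 189, 190, 189, 189, 188, 189, 190, 191, 191, 190, 192, 196, 201, 200, 195, 192, 192, 194, 205, 161, 69, 63, 69, 68, 70, 70, 68, 68]
[40, 48, 47, 49, 43, 47, 34, 44, 53, 50, 46, 46, 48, 46, 43, 40, 47, 44, 47, 35, 74, 73, 75, 73, 70, 76, 76, 75, 72, 68, 74, 76, 73, 72, 65, 70, 74, 70, 72, 76, 73, 73, 71, 75, 76, 73, 70, 75, 70, 72, 72, 74, 74, 78, 75, 78, 76, 75, 72, 80, 82, 80, 75, 74, 80, 79, 81, 77, 79, 76, 84, 77, 82, 80, 76, 79, 83, 80, 83, 74, 78, 79, 78, 77, 82, 76, 76, 73, 76, 78, 82, 77, 76, 83, 73, 74, 80, 82, 79, 85, 85, 82, 83, 78, 82, 79, 81, 85, 85, 80, 83, 85, 79, 78, 85, 86, 80, 76, 79, 74, 75, 78, 78, 77, 84, 80, 81, 81, 77, 88, 80, 81, 82, 82, 82, 83, 78, 77, 84, 75, 82, 86, 81, 84, 83, 79, 86, 81, 87, 83, 83, 83, 85, 82, 83, 82, 82, 84, 81, 88, 39, 41, 45, 44, 41, 33, 42, 48, 42, 42, 45, 41, 45, 49, 44, 42, 40, 43, 36, 40]
[[ 0.0197 -0.146   0.05  ]
 [ 0.0186  0.1485  0.05  ]]
```

Call:
play_rows(motion=[{"x":-0.003,"y":-0.002,"z":0.05,"yaw":0.001,"jaw":1},{"x":-0.003,"y":-0.002,"z":0.11,"yaw":0.001,"jaw":1},{"x":-0.003,"y":-0.002,"z":0.17,"yaw":0.001,"jaw":1},{"x":-0.003,"y":-0.002,"z":0.22,"yaw":0.001,"jaw":1},{"x":-0.003,"y":-0.002,"z":0.25,"yaw":0.001,"jaw":1},{"x":-0.003,"y":-0.002,"z":0.265,"yaw":0.001,"jaw":1},{"x":-0.003,"y":-0.002,"z":0.275,"yaw":0.001,"jaw":1},{"x":-0.003,"y":-0.002,"z":0.275,"yaw":0.001,"jaw":1}])

```text
clock: 22.0
tool_pos: [0.5031, 0.0647, 0.0375]
tcp_rot: [-3.14, -0.002, 3.04]
wrist_force: [-0.5, 0.4, -0.5]
gripper_width: 0.0487
```

```bash
python3 -c "
from h import *
o=arm.observe();print(o['tool_pos'],W2E(o['tool_pos']),o['gripper_width'],o['wrist_force'],o['tcp_rot'])
"
```

```text
[0.50309182 0.06471466 0.03753273] [ 0.02946936 -0.00241354  0.03753273] 0.04870868564930247 [-0.52721586  0.35178946 -0.5380815 ] [-3.14030321e+00 -1.83093649e-03  3.03974339e+00]
```

Call:
play_rows(motion=[{"x":0,"y":0,"z":0,"yaw":0,"jaw":1},{"x":0,"y":0,"z":0,"yaw":0,"jaw":1},{"x":0,"y":0,"z":0,"yaw":0,"jaw":1}])

```text
clock: 22.25
tool_pos: [0.5043, 0.0658, 0.0396]
tcp_rot: [3.141, 0.002, 3.041]
wrist_force: [0.2, 0.1, 0.7]
gripper_width: 0.0486
```

```bash
python3 -c "
from h import *
o=arm.observe();print(o['tool_pos'],W2E(o['tool_pos']),o['tcp_rot'])
w=snap('wrist','w14.png');im=cv2.imread('pics/w14.png').astype(int)
g=im[...,0]
import sys
m=((im.min(2)>150)&(np.ptp(im,axis=2)<30)).astype(np.uint8)
n,l,s,c=cv2.connectedComponentsWithStats(m)
print([ (s[i].tolist()) for i in range(1,n) if s[i][4]>150])
"
```

```text
[0.50425791 0.06582304 0.0395775 ] [ 0.03052142 -0.00119638  0.0395775 ] [3.14052611e+00 1.63890555e-03 3.04052284e+00]
[[233, 291, 407, 98, 10510]]
```

```bash
python3 -c "
from h import *
w=cal('w14.png');im=cv2.imread('pics/w14.png').astype(int)
m=(im.min(2)>115)&(np.ptp(im,axis=2)<35)
for r in range(290,476,8):
    d=np.diff(np.r_[0,m[r].astype(int),0]);a=np.where(d==1)[0];b=np.where(d==-1)[0]
    print(r,[(x,y) for x,y in zip(a,b) if y-x>4])
print(proj(w,[E2W([x,y,.0645]) for x,y in ((.105,-.1045),(.105,.1045),(.105,-.0205),(.105,.0205),(.108,-.063),(.108,.063))]).round())
"
```

```text
290 [(np.int64(271), np.int64(316)), (np.int64(319), np.int64(371)), (np.int64(373), np.int64(378)), (np.int64(381), np.int64(431)), (np.int64(435), np.int64(494)), (np.int64(495), np.int64(548)), (np.int64(549), np.int64(555)), (np.int64(556), np.int64(607)), (np.int64(610), np.int64(640))]
298 [(np.int64(0), np.int64(166)), (np.int64(167), np.int64(201)), (np.int64(203), np.int64(259)), (np.int64(264), np.int64(640))]
306 [(np.int64(0), np.int64(130)), (np.int64(131), np.int64(205)), (np.int64(209), np.int64(251)), (np.int64(258), np.int64(640))]
314 [(np.int64(0), np.int64(11)), (np.int64(12), np.int64(21)), (np.int64(22), np.int64(51)), (np.int64(52), np.int64(57)), (np.int64(59), np.int64(101)), (np.int64(103), np.int64(119)), (np.int64(121), np.int64(140)), (np.int64(141), np.int64(160)), (np.int64(161), np.int64(213)), (np.int64(214), np.int64(235)), (np.int64(250), np.int64(640))]
322 []
330 []
338 []
346 []
354 []
362 []
370 []
378 []
386 []
394 []
402 []
410 []
418 []
426 []
434 []
442 []
450 []
458 []
466 []
474 []
[[ 72. 484.]
 [565. 482.]
 [270. 484.]
 [367. 484.]
 [170. 490.]
 [467. 489.]]
```

Call:
play_rows(motion=[{"x":0,"y":0.005,"z":0.01,"yaw":0.001,"jaw":1},{"x":0,"y":0.005,"z":0.015,"yaw":0.001,"jaw":1},{"x":0,"y":0.005,"z":0.018,"yaw":0.001,"jaw":1},{"x":0,"y":0.005,"z":0.018,"yaw":0.001,"jaw":1},{"x":0,"y":0.005,"z":0.018,"yaw":0.001,"jaw":1}])

```text
clock: 22.72
tool_pos: [0.5037, 0.068, 0.0294]
tcp_rot: [-3.141, -0.0, 3.038]
wrist_force: [-0.3, 0.3, -0.6]
gripper_width: 0.0486
```

```bash
python3 -c "
from h import *
o=arm.observe();print(o['tool_pos'],W2E(o['tool_pos']),o['wrist_force'],o['moment'],o['tcp_rot'])
"
```

```text
[0.50368957 0.06802056 0.02938415] [0.02974079 0.00093498 0.02938415] [-0.27376407  0.28364183 -0.56741033] [-0.08169809 -0.00668753 -0.03800698] [-3.14127895e+00 -3.87733246e-04  3.03757013e+00]
```

Call:
play_rows(motion=[{"x":-0.01,"y":0.001,"z":0,"yaw":-0.001,"jaw":1},{"x":-0.02,"y":0.001,"z":0,"yaw":-0.001,"jaw":1},{"x":-0.03,"y":0.001,"z":0,"yaw":-0.001,"jaw":1},{"x":-0.04,"y":0.001,"z":0,"yaw":-0.001,"jaw":1},{"x":-0.05,"y":0.001,"z":0,"yaw":-0.001,"jaw":1},{"x":-0.06,"y":0.001,"z":0,"yaw":-0.001,"jaw":1}])

```text
clock: 23.22
tool_pos: [0.5344, 0.0653, 0.0295]
tcp_rot: [3.142, 0.0, 3.04]
wrist_force: [-0.4, 0.4, -0.1]
gripper_width: 0.0489
```

```bash
python3 -c "
from h import *
o=arm.observe();print(o['tool_pos'],W2E(o['tool_pos']),o['wrist_force'],o['moment'],o['tcp_rot'])
"
```

```text
[0.53441247 0.06529961 0.02953181] [0.06058251 0.00123311 0.02953181] [-0.36043923  0.37773026 -0.1313008 ] [ 0.05150751 -0.04801931  0.02443868] [3.14158787e+00 5.84751017e-05 3.04028094e+00]
```

Call:
play_rows(motion=[{"x":-0.01,"y":0,"z":0,"yaw":0,"jaw":1},{"x":-0.02,"y":0,"z":0,"yaw":0,"jaw":1},{"x":-0.03,"y":0,"z":0,"yaw":0,"jaw":1},{"x":-0.04,"y":0,"z":0,"yaw":0,"jaw":1},{"x":-0.05,"y":0,"z":0,"yaw":0,"jaw":1},{"x":-0.05,"y":0,"z":0,"yaw":0,"jaw":1}])

```text
clock: 23.72
tool_pos: [0.5597, 0.0629, 0.0296]
tcp_rot: [3.142, 0.001, 3.04]
wrist_force: [0.0, 0.5, 0.4]
gripper_width: 0.0492
```

Call:
play_rows(motion=[{"x":-0.004,"y":0,"z":0,"yaw":0,"jaw":1},{"x":-0.008,"y":0,"z":0,"yaw":0,"jaw":1},{"x":-0.012,"y":0,"z":0,"yaw":0,"jaw":1}])

```text
clock: 23.97
tool_pos: [0.5646, 0.0623, 0.0296]
tcp_rot: [3.142, -0.0, 3.041]
wrist_force: [0.2, 0.5, 0.1]
gripper_width: 0.0487
```

```bash
python3 -c "
from h import *
o=arm.observe();print(o['tool_pos'],W2E(o['tool_pos']),o['wrist_force'],o['moment'],o['tcp_rot'])
"
```

```text
[0.56457912 0.06227829 0.02960051] [0.09090002 0.00117789 0.02960051] [0.23218299 0.53305245 0.14305541] [0.09797677 0.03752045 0.01293218] [ 3.14155190e+00 -4.67265053e-05  3.04055656e+00]
```

Call:
play_rows(motion=[{"x":0,"y":0,"z":0.002,"yaw":0,"jaw":0.25},{"x":0,"y":0,"z":0.002,"yaw":0,"jaw":0.25},{"x":0,"y":0,"z":0.002,"yaw":0,"jaw":0.25},{"x":0,"y":0,"z":-0.03,"yaw":0,"jaw":0.25},{"x":0,"y":0,"z":-0.08,"yaw":0,"jaw":0.25},{"x":0.06,"y":0,"z":-0.08,"yaw":0,"jaw":1},{"x":0.08,"y":0,"z":-0.08,"yaw":0,"jaw":1},{"x":0.08,"y":0,"z":-0.08,"yaw":0,"jaw":1},{"x":0.08,"y":0,"z":-0.08,"yaw":0,"jaw":1},{"x":0.08,"y":0,"z":-0.08,"yaw":0,"jaw":1}])

```text
clock: 24.8
tool_pos: [0.5254, 0.0665, 0.0697]
tcp_rot: [3.141, 0.001, 3.041]
wrist_force: [-0.7, -0.3, 0.3]
gripper_width: 0.003
```

```bash
cat >> h.py <<'E'
def st():
    o=arm.observe();print('W',o['tool_pos'].round(4),'E',W2E(o['tool_pos']).round(4),'yaw',o['tcp_rot'][2].round(3),'F',o['wrist_force'].round(1),'w',round(o['gripper_width'],4),'t',o['clock'])
E
python3 -c "
from h import *
st();w=snap('wrist','w15.png');blanks('w15.png',.062,lo=100)"
```

```text
W [0.5254 0.0665 0.0697] E [0.0515 0.0015 0.0697] yaw 3.041 F [-0.7 -0.3  0.3] w 0.003 t 24.8
ctr 578 61 size 63 14 long -5.8 (301, 334, 28, 113)
ctr 461 118 size 168 22 long 84.1 (217, 100, 423, 60)
```

Call:
play_rows(motion=[{"x":0,"y":0,"z":0.03,"yaw":0,"jaw":1},{"x":0,"y":0,"z":0.05,"yaw":0,"jaw":1},{"x":0,"y":0,"z":0.06,"yaw":0,"jaw":1},{"x":0,"y":0,"z":0.062,"yaw":0,"jaw":1},{"x":0,"y":0,"z":0.062,"yaw":0,"jaw":1}])

```text
clock: 25.27
tool_pos: [0.5246, 0.066, 0.0379]
tcp_rot: [-3.141, -0.001, 3.04]
wrist_force: [0.1, 0.0, 0.2]
gripper_width: -0.0005
```

Call:
play_rows(motion=[{"x":-0.008,"y":0,"z":0,"yaw":0,"jaw":1},{"x":-0.016,"y":0,"z":0,"yaw":0,"jaw":1},{"x":-0.022,"y":0,"z":0,"yaw":0,"jaw":1},{"x":-0.028,"y":0,"z":0,"yaw":0,"jaw":1}])

```text
clock: 25.6
tool_pos: [0.5395, 0.065, 0.039]
tcp_rot: [3.141, 0.001, 3.04]
wrist_force: [-0.5, -0.7, 0.6]
gripper_width: -0.0002
```

```bash
python3 -c "
from h import *
st()"
```

```text
W [0.5395 0.065  0.039 ] E [0.0656 0.0014 0.039 ] yaw 3.04 F [-0.5 -0.7  0.6] w -0.0002 t 25.6
```

Pushing in 2 mm steps.

Call:
play_rows(motion=[{"x":-0.004,"y":0,"z":0,"yaw":0,"jaw":1},{"x":-0.008,"y":0,"z":0,"yaw":0,"jaw":1}])

```text
clock: 25.77
tool_pos: [0.5429, 0.0645, 0.0387]
tcp_rot: [3.142, -0.0, 3.04]
wrist_force: [-4.4, 1.9, 0.9]
gripper_width: 0.0004
```

Call:
play_rows(motion=[{"x":-0.004,"y":0,"z":0,"yaw":0,"jaw":1},{"x":-0.006,"y":0,"z":0,"yaw":0,"jaw":1}])

```text
clock: 25.93
tool_pos: [0.543, 0.0639, 0.0381]
tcp_rot: [-3.141, -0.005, 3.039]
wrist_force: [-13.7, 5.1, 10.9]
gripper_width: 0.0001
```

Call:
play_rows(motion=[{"x":-0.004,"y":0,"z":0,"yaw":0,"jaw":1},{"x":-0.004,"y":0,"z":0,"yaw":0,"jaw":1}])

```text
clock: 26.1
tool_pos: [0.5429, 0.0634, 0.0377]
tcp_rot: [-3.14, -0.008, 3.039]
wrist_force: [-17.2, 5.9, 10.2]
gripper_width: 0.0003
```

Call:
play_rows(motion=[{"x":0.01,"y":0,"z":0,"yaw":0,"jaw":1},{"x":0.03,"y":0,"z":0,"yaw":0,"jaw":1},{"x":0.03,"y":0,"z":-0.08,"yaw":0,"jaw":0.3},{"x":0.03,"y":0,"z":-0.16,"yaw":0,"jaw":0.3},{"x":0.03,"y":0,"z":-0.24,"yaw":0,"jaw":0.3},{"x":0.03,"y":0,"z":-0.32,"yaw":0,"jaw":0.3},{"x":0.03,"y":0,"z":-0.4,"yaw":0,"jaw":0.3},{"x":0.03,"y":0,"z":-0.48,"yaw":0,"jaw":0.3},{"x":0.03,"y":0,"z":-0.48,"yaw":0,"jaw":0},{"x":0.03,"y":0,"z":-0.48,"yaw":0,"jaw":0}])

```text
clock: 26.93
tool_pos: [0.5337, 0.066, 0.2816]
tcp_rot: [3.138, 0.006, 3.04]
wrist_force: [0.5, 0.3, -2.2]
gripper_width: 0.0811
```

```bash
python3 -c "
from h import *
st();w=snap('wrist','w16.png');blanks('w16.png',.062,lo=100)
print(proj(w,[E2W([x,y+.0015,.062]) for x,y in ((.0796,-.025),(.0796,.025),(.108,-.025),(.108,.025))]).round())
to(.47,-.2,.277,26.4*np.pi/180-np.pi)"
```

```text
W [0.5337 0.066  0.2816] E [0.0598 0.0018 0.2816] yaw 3.04 F [ 0.5  0.3 -2.2] w 0.0811 t 26.9333
ctr 769 42 size 298 79 long -86.4 (178, 363, 274, 80)
ctr 685 367 size 207 78 long -5.0 (568, 216, 72, 183)
ctr 591 60 size 81 49 long -5.8 (288, 216, 52, 80)
ctr 464 163 size 417 58 long 80.5 (178, 82, 462, 76)
[[287. 219.]
 [340. 219.]
 [288. 248.]
 [339. 247.]]
xyz [ 0.0709 -0.5414  0.0037] rows 6.552268890510112 yaw -0.1789
```

```bash
python3 -c "
from h import *
im=cv2.imread('pics/raw_w16.png').astype(int);b,g,r=im[...,0],im[...,1],im[...,2]
m=((r>100)&(g>r*.70)&(b<g*.88)&(b<r*.8))
print([(v,int(m[v,270:360].sum())) for v in range(214,300,5)])"
```

```text
[(214, 0), (219, 53), (224, 52), (229, 52), (234, 52), (239, 52), (244, 52), (249, 51), (254, 43), (259, 43), (264, 42), (269, 42), (274, 42), (279, 42), (284, 42), (289, 42), (294, 41), (299, 0)]
```

Call:
play_rows(motion=[{"x":0.07,"y":-0.54,"z":0,"yaw":-0.179,"jaw":0},{"x":0.07,"y":-0.54,"z":0,"yaw":-0.179,"jaw":0},{"x":0.07,"y":-0.54,"z":0,"yaw":-0.179,"jaw":0},{"x":0.07,"y":-0.54,"z":0,"yaw":-0.179,"jaw":0},{"x":0.07,"y":-0.54,"z":0,"yaw":-0.179,"jaw":0},{"x":0.07,"y":-0.54,"z":0,"yaw":-0.179,"jaw":0},{"x":0.07,"y":-0.54,"z":0,"yaw":-0.179,"jaw":0},{"x":0.07,"y":-0.54,"z":0,"yaw":-0.179,"jaw":0},{"x":0.07,"y":-0.54,"z":0,"yaw":-0.179,"jaw":0}])

```text
clock: 27.73
tool_pos: [0.4692, -0.201, 0.2769]
tcp_rot: [3.14, -0.002, -2.684]
wrist_force: [0.4, 1.0, 1.1]
gripper_width: 0.0849
```

```bash
python3 -c "
from h import *
st();w=snap('wrist','w17.png');blanks('w17.png',.012)
t=snap('top','t5.png');blanks('t5.png')"
```

```text
W [ 0.4692 -0.201   0.2769] E [ 0.0217 -0.2702  0.2769] yaw -2.684 F [0.4 1.  1.1] w 0.0849 t 27.7333
ctr 414 -274 size 79 49 long 26.4 (245, 66, 53, 85)
ctr 596 901 size 449 219 long 1.0 (0, 144, 72, 154)
```

The mask narrows to 42 px behind the mouth, so blank A is under the lips. Blank B was knocked and is now at (414,-274) mm. Clearance to the tape is the next check.

```bash
python3 -c "
from h import *
d=cal('top0.png')
print('tape ext',pw(d,[(429,302),(446,302),(429,328),(446,328)],[.066,.066,.0,.0]).round(3))
to(.389,-.2865,.03,-2.681)"
```

```text
tape ext [[ 0.338 -0.226  0.066]
 [ 0.337 -0.273  0.066]
 [ 0.26  -0.236  0.   ]
 [ 0.259 -0.285  0.   ]]
xyz [ 0.2222 -0.0846  0.495 ] rows 6.58987178860194 yaw -0.0
```

Call:
play_rows(motion=[{"x":0.08,"y":-0.04,"z":0.02,"yaw":0,"jaw":0.22},{"x":0.16,"y":-0.08,"z":0.06,"yaw":0,"jaw":0.22},{"x":0.222,"y":-0.085,"z":0.1,"yaw":0,"jaw":0.22},{"x":0.222,"y":-0.085,"z":0.18,"yaw":0,"jaw":0.22},{"x":0.222,"y":-0.085,"z":0.26,"yaw":0,"jaw":0.22},{"x":0.222,"y":-0.085,"z":0.34,"yaw":0,"jaw":0.22},{"x":0.222,"y":-0.085,"z":0.42,"yaw":0,"jaw":0.22},{"x":0.222,"y":-0.085,"z":0.48,"yaw":0,"jaw":0.22},{"x":0.222,"y":-0.085,"z":0.495,"yaw":0,"jaw":0.22},{"x":0.222,"y":-0.085,"z":0.495,"yaw":0,"jaw":0.22}])

```text
clock: 28.67
tool_pos: [0.3889, -0.2857, 0.0291]
tcp_rot: [3.138, -0.004, -2.679]
wrist_force: [1.1, -0.5, 0.5]
gripper_width: 0.0667
```

```bash
python3 -c "
from h import *
st();w=snap('wrist','w18.png');blanks('w18.png',.012,lo=100)
to(.389,-.2865,-.022,-2.681)"
```

```text
W [ 0.3889 -0.2857  0.0291] E [-0.0499 -0.3623  0.0291] yaw -2.679 F [ 1.1 -0.5  0.5] w 0.0667 t 28.6667
ctr 453 -395 size 45 9 long 89.3 (0, 274, 92, 48)
ctr 370 -226 size 48 13 long 80.5 (408, 271, 83, 55)
ctr 429 -419 size 22 10 long 47.5 (0, 209, 31, 43)
ctr 341 -252 size 19 9 long 79.8 (418, 207, 29, 33)
ctr 331 -284 size 40 12 long 86.1 (335, 142, 81, 58)
ctr 394 -259 size 243 152 long -60.3 (97, 137, 542, 310)
ctr 309 -287 size 34 22 long -80.2 (354, 85, 77, 72)
ctr 284 -285 size 35 13 long -86.9 (390, 35, 84, 63)
ctr 261 -266 size 108 24 long -63.1 (368, 0, 272, 68)
ctr 285 -332 size 36 8 long -67.1 (282, 0, 93, 23)
xyz [0.0025 0.0009 0.1059] rows 1.271758654971253 yaw 0.0008
```

Call:
play_rows(motion=[{"x":0.001,"y":0,"z":0.04,"yaw":0,"jaw":0.22},{"x":0.001,"y":0,"z":0.07,"yaw":0,"jaw":0.22},{"x":0.001,"y":0,"z":0.09,"yaw":0,"jaw":0.22},{"x":0.001,"y":0,"z":0.1,"yaw":0,"jaw":0.22},{"x":0.001,"y":0,"z":0.102,"yaw":0,"jaw":0.3},{"x":0.001,"y":0,"z":0.102,"yaw":0,"jaw":0.3}])

```text
clock: 29.22
tool_pos: [0.391, -0.2874, -0.0187]
tcp_rot: [-3.14, 0.001, -2.68]
wrist_force: [0.1, 1.0, -0.3]
gripper_width: 0.06
```

Call:
play_rows(motion=[{"x":0,"y":0,"z":0,"yaw":0,"jaw":0.36},{"x":0,"y":0,"z":0,"yaw":0,"jaw":0.42},{"x":0,"y":0,"z":0,"yaw":0,"jaw":0.48},{"x":0,"y":0,"z":0,"yaw":0,"jaw":0.55},{"x":0,"y":0,"z":0,"yaw":0,"jaw":0.55}], newtons=30)

```text
clock: 29.63
tool_pos: [0.3907, -0.2875, -0.0186]
tcp_rot: [-3.14, 0.002, -2.68]
wrist_force: [-0.7, 2.5, 9.2]
gripper_width: 0.049
```

```bash
python3 -c "
from h import *
st()"
```

```text
W [ 0.3907 -0.2875 -0.0186] E [-0.0479 -0.3639 -0.0186] yaw -2.68 F [-0.7  2.5  9.2] w 0.049 t 29.6333
```

Call:
play_rows(motion=[{"x":0,"y":0,"z":0,"yaw":0,"jaw":1},{"x":0,"y":0,"z":0,"yaw":0,"jaw":1},{"x":0,"y":0,"z":-0.04,"yaw":0,"jaw":1},{"x":0,"y":0,"z":-0.1,"yaw":0,"jaw":1},{"x":0,"y":0,"z":-0.18,"yaw":0,"jaw":1},{"x":0,"y":0,"z":-0.26,"yaw":0,"jaw":1},{"x":0,"y":0,"z":-0.34,"yaw":0,"jaw":1},{"x":0,"y":0,"z":-0.4,"yaw":0,"jaw":1},{"x":0,"y":0,"z":-0.4,"yaw":0,"jaw":1},{"x":0,"y":0,"z":-0.4,"yaw":0,"jaw":1}], newtons=50)

```text
clock: 30.47
tool_pos: [0.3909, -0.2876, 0.1829]
tcp_rot: [-3.138, 0.004, -2.68]
wrist_force: [-1.1, -0.3, -1.4]
gripper_width: 0.0482
```

```bash
python3 -c "
from h import *
st();p=E2W([.028,-.0825,0]);to(p[0],p[1],.18,np.pi+EY)"
```

```text
W [ 0.3909 -0.2876  0.1829] E [-0.0478 -0.364   0.1829] yaw -2.68 F [-1.1 -0.3 -1.4] w 0.0482 t 30.4667
xyz [-0.4271  0.3969  0.0061] rows 6.996548810986031 yaw 0.178
```

Call:
play_rows(motion=[{"x":-0.427,"y":0.397,"z":0,"yaw":0.178,"jaw":1},{"x":-0.427,"y":0.397,"z":0,"yaw":0.178,"jaw":1},{"x":-0.427,"y":0.397,"z":0,"yaw":0.178,"jaw":1},{"x":-0.427,"y":0.397,"z":0,"yaw":0.178,"jaw":1},{"x":-0.427,"y":0.397,"z":0,"yaw":0.178,"jaw":1},{"x":-0.427,"y":0.397,"z":0,"yaw":0.178,"jaw":1},{"x":-0.427,"y":0.397,"z":0,"yaw":0.178,"jaw":1},{"x":-0.427,"y":0.397,"z":0,"yaw":0.178,"jaw":1},{"x":-0.427,"y":0.397,"z":0,"yaw":0.178,"jaw":1},{"x":-0.427,"y":0.397,"z":0,"yaw":0.178,"jaw":1}])

```text
clock: 31.3
tool_pos: [0.4922, -0.0131, 0.1789]
tcp_rot: [-3.141, -0.002, 3.046]
wrist_force: [-0.9, 0.1, 0.3]
gripper_width: 0.0483
```

```bash
python3 -c "
from h import *
st();w=snap('wrist','w19.png');p=E2W([.028,-.0825,0]);to(p[0],p[1],.045,np.pi+EY)
blanks('w19.png',.18+.0185+.012,lo=100)
im=cv2.imread('pics/w19.png').astype(int)
m=(im.min(2)>150)&(np.ptp(im,axis=2)<35)
for r in (336,342,348,356):
    d=np.diff(np.r_[0,m[r].astype(int),0]);a=np.where(d==1)[0];b=np.where(d==-1)[0]
    print(r,[(int(x),int(y),W2E(pw(w,[(x,r),(y,r)],.0645))[:,:2].round(3).tolist()) for x,y in zip(a,b) if y-x>12])
"
```

```text
W [ 0.4922 -0.0131  0.1789] E [ 0.0262 -0.081   0.1789] yaw 3.046 F [-0.9  0.1  0.3] w 0.0483 t 31.3
xyz [-0.0048 -0.0008  0.268 ] rows 3.2166312503331906 yaw 0.0005
ctr 487 30 size 31 17 long 36.2 (392, 293, 68, 60)
ctr 507 -15 size 66 49 long -4.8 (246, 288, 140, 159)
ctr 434 29 size 133 14 long 83.4 (218, 130, 422, 50)
336 []
342 [(453, 510, [[0.114, 0.023], [0.114, 0.066]]), (566, 596, [[0.114, 0.109], [0.114, 0.132]])]
348 [(453, 509, [[0.119, 0.024], [0.119, 0.066]]), (564, 595, [[0.119, 0.108], [0.119, 0.132]])]
356 [(454, 506, [[0.126, 0.025], [0.126, 0.065]]), (563, 593, [[0.126, 0.109], [0.126, 0.132]])]
```

Call:
play_rows(motion=[{"x":-0.003,"y":-0.001,"z":0.05,"yaw":0,"jaw":1},{"x":-0.003,"y":-0.001,"z":0.11,"yaw":0,"jaw":1},{"x":-0.003,"y":-0.001,"z":0.17,"yaw":0,"jaw":1},{"x":-0.003,"y":-0.001,"z":0.22,"yaw":0,"jaw":1},{"x":-0.003,"y":-0.001,"z":0.25,"yaw":0,"jaw":1},{"x":-0.003,"y":-0.001,"z":0.265,"yaw":0,"jaw":1},{"x":-0.003,"y":-0.001,"z":0.275,"yaw":0,"jaw":1},{"x":-0.003,"y":-0.001,"z":0.275,"yaw":0,"jaw":1},{"x":-0.003,"y":-0.001,"z":0.275,"yaw":0,"jaw":1},{"x":-0.003,"y":-0.001,"z":0.275,"yaw":0,"jaw":1}])

```text
clock: 32.18
tool_pos: [0.4947, -0.0151, 0.0436]
tcp_rot: [3.141, 0.002, 3.043]
wrist_force: [-0.0, 0.6, -0.5]
gripper_width: 0.0485
```

```bash
python3 -c "
from h import *
st();p=E2W([.028,-.0815,0]);to(p[0],p[1],.033,np.pi+EY)"
```

```text
W [ 0.4947 -0.0151  0.0436] E [ 0.029  -0.0827  0.0436] yaw 3.043 F [-0.   0.6 -0.5] w 0.0485 t 32.1833
xyz [0.002  0.0023 0.0212] rows 0.25734763085598 yaw -0.0
```

Call:
play_rows(motion=[{"x":0,"y":0.002,"z":0.01,"yaw":0,"jaw":1},{"x":0,"y":0.002,"z":0.018,"yaw":0,"jaw":1},{"x":0,"y":0.002,"z":0.021,"yaw":0,"jaw":1},{"x":0,"y":0.002,"z":0.021,"yaw":0,"jaw":1},{"x":0,"y":0.002,"z":0.021,"yaw":0,"jaw":1}])

```text
clock: 32.6
tool_pos: [0.4941, -0.0141, 0.032]
tcp_rot: [-3.142, -0.0, 3.044]
wrist_force: [0.8, -0.5, 0.0]
gripper_width: 0.0483
```

```bash
python3 -c "
from h import *
st();p=E2W([.091,-.0815,0]);to(p[0],p[1],.033,np.pi+EY)"
```

```text
W [ 0.4941 -0.0141  0.032 ] E [ 0.0282 -0.0817  0.032 ] yaw 3.044 F [ 0.8 -0.5  0. ] w 0.0483 t 32.6
xyz [-0.1256  0.0004 -0.002 ] rows 1.5075314532907638 yaw 0.0001
```

Call:
play_rows(motion=[{"x":-0.01,"y":0,"z":0,"yaw":0,"jaw":1},{"x":-0.02,"y":0,"z":0,"yaw":0,"jaw":1},{"x":-0.03,"y":0,"z":0,"yaw":0,"jaw":1},{"x":-0.04,"y":0,"z":0,"yaw":0,"jaw":1},{"x":-0.05,"y":0,"z":0,"yaw":0,"jaw":1},{"x":-0.06,"y":0,"z":0,"yaw":0,"jaw":1}])

```text
clock: 33.1
tool_pos: [0.5244, -0.0174, 0.0319]
tcp_rot: [-3.141, -0.0, 3.043]
wrist_force: [-1.0, -1.9, -0.2]
gripper_width: 0.0481
```

```bash
python3 -c "
from h import *
st()"
```

```text
W [ 0.5244 -0.0174  0.0319] E [ 0.0587 -0.0821  0.0319] yaw 3.043 F [-1.  -1.9 -0.2] w 0.0481 t 33.1
```

Call:
play_rows(motion=[{"x":-0.01,"y":0,"z":0,"yaw":0,"jaw":1},{"x":-0.02,"y":0,"z":0,"yaw":0,"jaw":1},{"x":-0.03,"y":0,"z":0,"yaw":0,"jaw":1},{"x":-0.04,"y":0,"z":0,"yaw":0,"jaw":1},{"x":-0.05,"y":0,"z":0,"yaw":0,"jaw":1},{"x":-0.056,"y":0,"z":0,"yaw":0,"jaw":1},{"x":-0.056,"y":0,"z":0,"yaw":0,"jaw":1}])

```text
clock: 33.68
tool_pos: [0.5527, -0.02, 0.032]
tcp_rot: [-3.141, 0.001, 3.043]
wrist_force: [1.0, -4.6, -1.7]
gripper_width: 0.0482
```

```bash
python3 -c "
from h import *
st()"
```

```text
W [ 0.5527 -0.02    0.032 ] E [ 0.0871 -0.0818  0.032 ] yaw 3.043 F [ 1.  -4.6 -1.7] w 0.0482 t 33.6833
```

Now release, back off, shut the fingers, and push from behind.

Call:
play_rows(motion=[{"x":0,"y":0,"z":0,"yaw":0,"jaw":0.25},{"x":0,"y":0,"z":0,"yaw":0,"jaw":0.25},{"x":0,"y":0,"z":0,"yaw":0,"jaw":0.25},{"x":0,"y":0,"z":-0.03,"yaw":0,"jaw":0.25},{"x":0,"y":0,"z":-0.08,"yaw":0,"jaw":0.25},{"x":0.06,"y":0,"z":-0.08,"yaw":0,"jaw":1},{"x":0.08,"y":0,"z":-0.08,"yaw":0,"jaw":1},{"x":0.08,"y":0,"z":-0.08,"yaw":0,"jaw":1},{"x":0.08,"y":0,"z":-0.08,"yaw":0,"jaw":1},{"x":0.08,"y":0,"z":-0.08,"yaw":0,"jaw":1}])

```text
clock: 34.52
tool_pos: [0.5128, -0.0156, 0.0723]
tcp_rot: [3.141, 0.001, 3.044]
wrist_force: [-0.4, 0.5, 0.6]
gripper_width: 0.0036
```

```bash
python3 -c "
from h import *
st();p=E2W([.048,-.0815,0]);to(p[0],p[1],.038,np.pi+EY)"
```

```text
W [ 0.5128 -0.0156  0.0723] E [ 0.047  -0.0814  0.0723] yaw 3.044 F [-0.4  0.5  0.6] w 0.0036 t 34.5167
xyz [-0.0019 -0.0003  0.0686] rows 0.8237580115583146 yaw 0.0002
```

Call:
play_rows(motion=[{"x":0,"y":0,"z":0.03,"yaw":0,"jaw":1},{"x":0,"y":0,"z":0.05,"yaw":0,"jaw":1},{"x":0,"y":0,"z":0.063,"yaw":0,"jaw":1},{"x":0,"y":0,"z":0.067,"yaw":0,"jaw":1},{"x":0,"y":0,"z":0.067,"yaw":0,"jaw":1},{"x":-0.01,"y":0,"z":0.067,"yaw":0,"jaw":1},{"x":-0.02,"y":0,"z":0.067,"yaw":0,"jaw":1},{"x":-0.028,"y":0,"z":0.067,"yaw":0,"jaw":1},{"x":-0.034,"y":0,"z":0.067,"yaw":0,"jaw":1}])

```text
clock: 35.27
tool_pos: [0.5301, -0.0175, 0.039]
tcp_rot: [3.141, 0.001, 3.044]
wrist_force: [-0.4, -0.8, 0.4]
gripper_width: 0.0
```

Call:
play_rows(motion=[{"x":-0.004,"y":0,"z":0,"yaw":0,"jaw":1},{"x":-0.007,"y":0,"z":0,"yaw":0,"jaw":1}])

```text
clock: 35.43
tool_pos: [0.5328, -0.018, 0.0387]
tcp_rot: [3.142, 0.0, 3.043]
wrist_force: [-0.3, -0.5, -0.1]
gripper_width: 0.0
```

Call:
play_rows(motion=[{"x":-0.003,"y":0,"z":0,"yaw":0,"jaw":1},{"x":-0.005,"y":0,"z":0,"yaw":0,"jaw":1}])

```text
clock: 35.6
tool_pos: [0.5345, -0.0182, 0.0385]
tcp_rot: [-3.141, -0.001, 3.043]
wrist_force: [-3.6, 2.0, 2.2]
gripper_width: -0.0001
```

```bash
python3 -c "
from h import *
st()"
```

```text
W [ 0.5345 -0.0182  0.0385] E [ 0.0688 -0.0819  0.0385] yaw 3.043 F [-3.6  2.   2.2] w -0.0001 t 35.6
```

Call:
play_rows(motion=[{"x":-0.003,"y":0,"z":0,"yaw":0,"jaw":1},{"x":-0.005,"y":0,"z":0,"yaw":0,"jaw":1},{"x":-0.005,"y":0,"z":0,"yaw":0,"jaw":1}])

```text
clock: 35.85
tool_pos: [0.5345, -0.0186, 0.038]
tcp_rot: [-3.141, -0.005, 3.043]
wrist_force: [-8.6, 3.4, 5.2]
gripper_width: 0.0001
```

Call:
play_rows(motion=[{"x":-0.003,"y":0,"z":0,"yaw":0,"jaw":1},{"x":-0.003,"y":0,"z":0,"yaw":0,"jaw":1}])

```text
clock: 36.02
tool_pos: [0.5345, -0.0189, 0.0377]
tcp_rot: [-3.14, -0.007, 3.043]
wrist_force: [-12.6, 4.5, 7.5]
gripper_width: -0.0
```

Call:
play_rows(motion=[{"x":0.01,"y":0,"z":0,"yaw":0,"jaw":1},{"x":0.03,"y":0,"z":0,"yaw":0,"jaw":1},{"x":0.03,"y":0,"z":-0.08,"yaw":0,"jaw":0.3},{"x":0.03,"y":0,"z":-0.16,"yaw":0,"jaw":0.3},{"x":0.03,"y":0,"z":-0.24,"yaw":0,"jaw":0.3},{"x":0.03,"y":0,"z":-0.32,"yaw":0,"jaw":0.3},{"x":0.03,"y":0,"z":-0.4,"yaw":0,"jaw":0.3},{"x":0.03,"y":0,"z":-0.48,"yaw":0,"jaw":0.3},{"x":0.03,"y":0,"z":-0.55,"yaw":0,"jaw":0.6},{"x":0.03,"y":0,"z":-0.55,"yaw":0,"jaw":0.6}])

```text
clock: 36.85
tool_pos: [0.5268, -0.0172, 0.3219]
tcp_rot: [3.139, 0.013, 3.044]
wrist_force: [0.9, -0.2, 1.4]
gripper_width: 0.0368
```

```bash
python3 -c "
from h import *
st();w=snap('wrist','w20.png');blanks('w20.png',.062,lo=100)
print(W2E([[.591,.060,0],[.583,-.022,0]]))
im=cv2.imread('pics/raw_w20.png').astype(int);b,g,r=im[...,0],im[...,1],im[...,2]
m=((r>100)&(g>r*.70)&(b<g*.88)&(b<r*.8))
c=proj(w,[E2W([.12,y,.062]) for y in(-.082,.0015)]).astype(int);print(c)
for u,v in c: print([(k,int(m[k,u-40:u+40].sum())) for k in range(v-50,min(v+45,480),6)])
t=snap('top','t6.png');s=snap('scene','s6.png');blanks('t6.png',lo=120);print();blanks('s6.png',lo=120)
# lid angle check: bar location in scene for 1.75
p=E2W([.1705-.208*np.cos(1.75),0,0]);to(p[0],p[1]-.001,.36,-1.669)"
```

```text
W [ 0.5268 -0.0172  0.3219] E [ 0.061  -0.0816  0.3219] yaw 3.044 F [ 0.9 -0.2  1.4] w 0.0368 t 36.85
ctr 778 -38 size 143 63 long 73.0 (259, 368, 116, 55)
ctr 763 221 size 128 76 long 34.2 (486, 321, 102, 65)
ctr 766 334 size 146 24 long 8.0 (619, 304, 21, 105)
ctr 650 -300 size 51 28 long -72.1 (55, 303, 43, 28)
ctr 666 -243 size 86 51 long 15.9 (95, 298, 71, 66)
ctr 591 59 size 80 51 long -5.6 (368, 204, 50, 73)
ctr 582 -23 size 80 50 long -5.6 (290, 204, 48, 73)
ctr 574 -144 size 91 79 long -3.8 (165, 202, 75, 83)
ctr 517 -126 size 57 18 long -83.0 (183, 179, 51, 25)
ctr 447 92 size 440 59 long 84.9 (193, 63, 447, 68)
[[ 0.11741705  0.00149564  0.        ]
 [ 0.11747858 -0.08089366  0.        ]]
[[313 243]
 [391 243]]
[(193, 0), (199, 0), (205, 41), (211, 48), (217, 48), (223, 48), (229, 48), (235, 46), (241, 39), (247, 39), (253, 38), (259, 38), (265, 38), (271, 38), (277, 0), (283, 0)]
[(193, 0), (199, 0), (205, 46), (211, 48), (217, 47), (223, 48), (229, 48), (235, 46), (241, 38), (247, 38), (253, 38), (259, 38), (265, 37), (271, 38), (277, 0), (283, 0)]
ctr -132 595 size 197 34 long 90.0 (106, 467, 69, 13)
ctr 15 595 size 231 199 long -0.1 (105, 380, 70, 83)
ctr 597 899 size 449 225 long 0.6 (0, 143, 74, 155)

ctr 564 39 size 65 59 long -4.5 (280, 260, 29, 21)
ctr -13 600 size 304 201 long 0.2 (542, 240, 98, 117)
ctr 556 -48 size 65 59 long -6.8 (265, 238, 26, 20)
ctr 48 -1033 size 305 187 long -61.5 (195, 20, 61, 36)
xyz [-0.2997  0.1613 -0.092 ] rows 4.231307368886121 yaw -0.4999
```

Both blanks show 80×50 mm at E x≈0.1175, square, and narrowed by the lips behind the mouth. No other blanks are visible on the bench. Next is the lid.

```bash
python3 -c "
from h import *
st();p=E2W([.2095,.0,0]);to(p[0],p[1],.35,-1.669)"
```

```text
W [ 0.5236 -0.0169  0.3137] E [ 0.0579 -0.0816  0.3137] yaw 3.044 F [-0.5 -0.1 -0.4] w 0.0341 t 37.0
xyz [-0.3034  0.1633 -0.072 ] rows 4.223594863227518 yaw -0.4999
```

Call:
play_rows(motion=[{"x":0,"y":0,"z":-0.06,"yaw":-0.5,"jaw":0.6},{"x":-0.1,"y":0.05,"z":-0.08,"yaw":-0.5,"jaw":0.6},{"x":-0.2,"y":0.1,"z":-0.08,"yaw":-0.5,"jaw":0.6},{"x":-0.28,"y":0.16,"z":-0.08,"yaw":-0.5,"jaw":0.6},{"x":-0.3,"y":0.162,"z":-0.08,"yaw":-0.5,"jaw":0.6},{"x":-0.3,"y":0.162,"z":-0.08,"yaw":-0.5,"jaw":0.6},{"x":-0.3,"y":0.162,"z":-0.08,"yaw":-0.5,"jaw":0.6},{"x":-0.3,"y":0.162,"z":-0.08,"yaw":-0.5,"jaw":0.6},{"x":-0.3,"y":0.162,"z":-0.08,"yaw":-0.5,"jaw":0.6},{"x":-0.3,"y":0.162,"z":-0.08,"yaw":-0.5,"jaw":0.6}])

```text
clock: 37.83
tool_pos: [0.6808, 0.049, 0.3511]
tcp_rot: [3.139, -0.002, -1.983]
wrist_force: [0.9, 0.2, -0.3]
gripper_width: 0.0338
```

Call:
play_rows(motion=[{"x":0,"y":0,"z":0,"yaw":-0.1,"jaw":0.6},{"x":0,"y":0,"z":0,"yaw":-0.1,"jaw":0.6},{"x":0,"y":0,"z":0,"yaw":-0.1,"jaw":0.6},{"x":0,"y":0,"z":0,"yaw":-0.1,"jaw":0.6}])

```text
clock: 38.17
tool_pos: [0.6806, 0.0489, 0.3515]
tcp_rot: [3.139, -0.001, -1.672]
wrist_force: [0.5, 0.1, -0.9]
gripper_width: 0.0344
```

```bash
python3 -c "
from h import *
st();p=E2W([.2095,.0,0]);to(p[0],p[1],.2745,-1.669)
w=snap('wrist','w21.png')
im=cv2.imread('pics/w21.png')
print(proj(w,[E2W([.2095+a,y,.311]) for a in(-.006,.006) for y in (-.05,0)]).round())
for v in (180,200,220,240): print(v,im[v,260:380:4].mean(1).astype(int).tolist())
"
```

```text
W [0.6806 0.0489 0.3515] E [ 0.2077 -0.0008  0.3515] yaw -1.672 F [ 0.5  0.1 -0.9] w 0.0344 t 38.1667
xyz [-0.0017 -0.004   0.154 ] rows 1.8491051241077923 yaw -0.0011
[[322. 169.]
 [322. 266.]
 [297. 169.]
 [299. 266.]]
180 [210, 58, 65, 87, 82, 87, 87, 87, 94, 131, 139, 160, 91, 94, 101, 126, 53, 104, 99, 101, 101, 80, 90, 44, 93, 96, 89, 86, 150, 151]
200 [209, 42, 63, 65, 63, 63, 63, 59, 60, 127, 141, 154, 143, 130, 84, 118, 62, 106, 97, 101, 99, 78, 89, 69, 95, 94, 93, 74, 159, 155]
220 [210, 87, 58, 63, 58, 60, 63, 59, 45, 124, 141, 158, 144, 138, 85, 117, 67, 101, 104, 102, 91, 82, 75, 84, 96, 90, 94, 119, 183, 184]
240 [211, 235, 66, 56, 66, 65, 64, 68, 59, 123, 140, 162, 144, 134, 84, 92, 66, 103, 104, 99, 90, 86, 57, 86, 95, 92, 92, 201, 184, 184]
```

Call:
play_rows(motion=[{"x":-0.001,"y":-0.004,"z":0.05,"yaw":-0.001,"jaw":0.6},{"x":-0.001,"y":-0.004,"z":0.1,"yaw":-0.001,"jaw":0.6},{"x":-0.001,"y":-0.004,"z":0.14,"yaw":-0.001,"jaw":0.6},{"x":-0.001,"y":-0.004,"z":0.154,"yaw":-0.001,"jaw":0.6},{"x":-0.001,"y":-0.004,"z":0.154,"yaw":-0.001,"jaw":0.6},{"x":-0.001,"y":-0.004,"z":0.154,"yaw":-0.001,"jaw":1},{"x":-0.001,"y":-0.004,"z":0.154,"yaw":-0.001,"jaw":1},{"x":-0.001,"y":-0.004,"z":0.154,"yaw":-0.001,"jaw":1},{"x":-0.001,"y":-0.004,"z":0.154,"yaw":-0.001,"jaw":1},{"x":-0.001,"y":-0.004,"z":0.154,"yaw":-0.001,"jaw":1}], newtons=40)

```text
clock: 39.05
tool_pos: [0.6841, 0.0492, 0.2783]
tcp_rot: [-3.139, 0.001, -1.672]
wrist_force: [1.5, 0.2, 3.9]
gripper_width: 0.0107
```

```bash
python3 -c "
from h import *
st()
o=arm.observe();t=o['tool_pos'];M=R.from_euler('xyz',o['tcp_rot']);e=W2E(t);print(e)
H=e[0]+.208*np.cos(1.75);Z=t[2]-.208*np.sin(1.75);print(H,Z)
for a in np.r_[np.arange(1.68,-.01,-.07),0.]:
    p=E2W([H-.208*np.cos(a),e[1],0]);p[2]=Z+.208*np.sin(a)
    print(round(a,2),(M.inv().apply(p-t)/.5).round(3))"
```

```text
W [0.6841 0.0492 0.2783] E [ 2.112e-01 -2.000e-04  2.783e-01] yaw -1.672 F [1.5 0.2 3.9] w 0.0107 t 39.05
[ 2.11164488e-01 -1.81752410e-04  2.78253620e-01]
0.1740893088980188 0.07358454299731532
1.68 [ 0.     0.029 -0.004]
1.61 [ 0.     0.058 -0.007]
1.54 [ 0.     0.087 -0.007]
1.47 [ 0.     0.116 -0.005]
1.4 [ 0.001  0.145 -0.001]
1.33 [0.001 0.173 0.005]
1.26 [0.001 0.201 0.013]
1.19 [0.001 0.229 0.022]
1.12 [0.001 0.255 0.034]
1.05 [0.001 0.281 0.048]
0.98 [0.001 0.306 0.063]
0.91 [0.001 0.33  0.08 ]
0.84 [0.001 0.352 0.098]
0.77 [0.001 0.373 0.119]
0.7 [0.001 0.393 0.14 ]
0.63 [0.002 0.411 0.163]
0.56 [0.002 0.427 0.187]
0.49 [0.002 0.442 0.212]
0.42 [0.002 0.455 0.238]
0.35 [0.002 0.466 0.265]
0.28 [0.002 0.475 0.293]
0.21 [0.002 0.482 0.321]
0.14 [0.002 0.487 0.35 ]
0.07 [0.002 0.49  0.379]
-0.0 [0.002 0.491 0.408]
0.0 [0.002 0.491 0.408]
```

Call:
play_rows(motion=[{"x":0,"y":0.029,"z":-0.004,"yaw":0,"jaw":1},{"x":0,"y":0.058,"z":-0.007,"yaw":0,"jaw":1},{"x":0,"y":0.087,"z":-0.007,"yaw":0,"jaw":1},{"x":0,"y":0.116,"z":-0.005,"yaw":0,"jaw":1},{"x":0,"y":0.145,"z":-0.001,"yaw":0,"jaw":1},{"x":0,"y":0.173,"z":0.005,"yaw":0,"jaw":1},{"x":0,"y":0.201,"z":0.013,"yaw":0,"jaw":1},{"x":0,"y":0.201,"z":0.013,"yaw":0,"jaw":1}])

```text
clock: 39.72
tool_pos: [0.5812, 0.0596, 0.2707]
tcp_rot: [-3.141, 0.001, -1.672]
wrist_force: [-0.7, -0.8, 1.0]
gripper_width: 0.0101
```

```bash
cat > lid.py <<'E'
from h import *
import sys
a0,a1,da,H,Z=map(float,sys.argv[1:6])
st(); o=arm.observe();t=o['tool_pos'];M=R.from_euler('xyz',o['tcp_rot']);e=W2E(t)
print('angle',np.arctan2(t[2]-Z,H-e[0]),'r',np.hypot(t[2]-Z,H-e[0]),'Frad out',R.from_euler('z',-EY).apply(o['wrist_force'])@np.array([-np.cos(a0),0,np.sin(a0)]))
for a in np.arange(a0,a1-.001,-da):
    p=E2W([H-.208*np.cos(a),e[1],0]);p[2]=Z+.208*np.sin(a)
    print(round(a,3),(M.inv().apply(p-t)/.5).round(3))
E
python3 lid.py 1.19 .56 .07 .1741 .0736
```

```text
W [0.5812 0.0596 0.2707] E [1.077e-01 1.000e-04 2.707e-01] yaw -1.672 F [-0.7 -0.8  1. ] w 0.0101 t 39.7167
angle 1.2458876940466828 r 0.2079606528026639 Frad out 1.1829659609330894
1.19 [0.    0.022 0.008]
1.12 [0.    0.048 0.02 ]
1.05 [0.    0.074 0.033]
0.98 [0.    0.099 0.049]
0.91 [0.    0.123 0.066]
0.84 [0.001 0.145 0.084]
0.77 [0.001 0.166 0.105]
0.7 [0.001 0.185 0.126]
0.63 [0.001 0.203 0.149]
0.56 [0.001 0.22  0.173]
```

Call:
play_rows(motion=[{"x":0,"y":0.022,"z":0.008,"yaw":0,"jaw":1},{"x":0,"y":0.048,"z":0.02,"yaw":0,"jaw":1},{"x":0,"y":0.074,"z":0.033,"yaw":0,"jaw":1},{"x":0,"y":0.099,"z":0.049,"yaw":0,"jaw":1},{"x":0,"y":0.123,"z":0.066,"yaw":0,"jaw":1},{"x":0,"y":0.145,"z":0.084,"yaw":0,"jaw":1},{"x":0,"y":0.166,"z":0.105,"yaw":0,"jaw":1},{"x":0,"y":0.166,"z":0.105,"yaw":0,"jaw":1}])

```text
clock: 40.38
tool_pos: [0.4978, 0.0679, 0.2162]
tcp_rot: [3.138, 0.0, -1.673]
wrist_force: [-4.7, 1.5, 1.8]
gripper_width: 0.0103
```

```bash
python3 lid.py .72 .3 .06 .1741 .0736
```

```text
W [0.4978 0.0679 0.2162] E [0.0239 0.0003 0.2162] yaw -1.673 F [-4.7  1.5  1.8] w 0.0103 t 40.3833
angle 0.7593207227276666 r 0.20712052090658034 Frad out 4.775735543870195
0.72 [0.    0.012 0.011]
0.66 [0.    0.028 0.03 ]
0.6 [0.    0.043 0.05 ]
0.54 [0.    0.056 0.071]
0.48 [0.    0.068 0.093]
0.42 [0.    0.079 0.116]
0.36 [0.    0.088 0.139]
0.3 [0.    0.096 0.163]
```

Call:
play_rows(motion=[{"x":0,"y":0.013,"z":0.011,"yaw":0,"jaw":1},{"x":0,"y":0.029,"z":0.03,"yaw":0,"jaw":1},{"x":0,"y":0.044,"z":0.05,"yaw":0,"jaw":1},{"x":0,"y":0.057,"z":0.071,"yaw":0,"jaw":1},{"x":0,"y":0.069,"z":0.093,"yaw":0,"jaw":1},{"x":0,"y":0.08,"z":0.116,"yaw":0,"jaw":1},{"x":0,"y":0.089,"z":0.139,"yaw":0,"jaw":1},{"x":0,"y":0.089,"z":0.139,"yaw":0,"jaw":1}])

```text
clock: 41.05
tool_pos: [0.453, 0.0723, 0.1454]
tcp_rot: [3.136, -0.0, -1.673]
wrist_force: [-9.1, 6.0, 1.2]
gripper_width: 0.0102
```

```bash
python3 lid.py .32 .01 .04 .1741 .0736
```

```text
W [0.453  0.0723 0.1454] E [-0.0211  0.0002  0.1454] yaw -1.673 F [-9.1  6.   1.2] w 0.0102 t 41.05
angle 0.3524589361659663 r 0.20803720984362822 Frad out 9.529106729543223
0.32 [0.    0.004 0.013]
0.28 [0.    0.009 0.029]
0.24 [0.    0.013 0.045]
0.2 [0.    0.017 0.061]
0.16 [0.    0.02  0.077]
0.12 [0.    0.022 0.094]
0.08 [0.    0.024 0.111]
0.04 [0.    0.024 0.127]
```

Call:
play_rows(motion=[{"x":0,"y":0.005,"z":0.013,"yaw":0,"jaw":1},{"x":0,"y":0.01,"z":0.029,"yaw":0,"jaw":1},{"x":0,"y":0.014,"z":0.045,"yaw":0,"jaw":1},{"x":0,"y":0.018,"z":0.061,"yaw":0,"jaw":1},{"x":0,"y":0.021,"z":0.077,"yaw":0,"jaw":1},{"x":0,"y":0.023,"z":0.094,"yaw":0,"jaw":1},{"x":0,"y":0.025,"z":0.105,"yaw":0,"jaw":1},{"x":0,"y":0.025,"z":0.111,"yaw":0,"jaw":1}])

```text
clock: 41.72
tool_pos: [0.4394, 0.0735, 0.0901]
tcp_rot: [3.134, -0.001, -1.675]
wrist_force: [-18.2, 12.7, 1.3]
gripper_width: 0.0103
```

Call:
play_rows(motion=[{"x":0,"y":0.001,"z":0.006,"yaw":0,"jaw":1},{"x":0,"y":0.001,"z":0.012,"yaw":0,"jaw":1},{"x":0,"y":0.001,"z":0.018,"yaw":0,"jaw":1}])

```text
clock: 41.97
tool_pos: [0.4386, 0.0736, 0.0813]
tcp_rot: [3.133, -0.001, -1.675]
wrist_force: [-18.9, 13.2, -0.9]
gripper_width: 0.0103
```

```bash
python3 lid.py .03 .01 .04 .1741 .0736
```

```text
W [0.4386 0.0736 0.0813] E [-0.0356  0.0001  0.0813] yaw -1.675 F [-18.9  13.2  -0.9] w 0.0103 t 41.9667
angle 0.036848496874823174 r 0.20984836415791536 Frad out 20.05054272359941
0.03 [-0.    -0.004  0.003]
```

Call:
play_rows(motion=[{"x":0,"y":0.002,"z":0.003,"yaw":0,"jaw":1},{"x":0,"y":0.003,"z":0.006,"yaw":0,"jaw":1},{"x":0,"y":0.003,"z":0.008,"yaw":0,"jaw":1}])

```text
clock: 42.22
tool_pos: [0.4384, 0.0737, 0.0779]
tcp_rot: [3.136, -0.001, -1.674]
wrist_force: [-13.7, 10.2, -0.3]
gripper_width: 0.0104
```

Call:
play_rows(motion=[{"x":0,"y":0.001,"z":0.002,"yaw":0,"jaw":1},{"x":0,"y":0.001,"z":0.003,"yaw":0,"jaw":1}])

```text
clock: 42.38
tool_pos: [0.4383, 0.0737, 0.0766]
tcp_rot: [3.136, -0.001, -1.674]
wrist_force: [-11.7, 8.6, -1.3]
gripper_width: 0.0103
```

Call:
play_rows(motion=[{"x":0,"y":0.001,"z":0.002,"yaw":0,"jaw":1},{"x":0,"y":0.001,"z":0.004,"yaw":0,"jaw":1}])

```text
clock: 42.55
tool_pos: [0.4383, 0.0737, 0.0748]
tcp_rot: [3.137, -0.001, -1.674]
wrist_force: [-10.7, 6.9, -0.8]
gripper_width: 0.0104
```

Call:
play_rows(motion=[{"x":0,"y":0.001,"z":0.002,"yaw":0,"jaw":1},{"x":0,"y":0.001,"z":0.004,"yaw":0,"jaw":1}])

```text
clock: 42.72
tool_pos: [0.4382, 0.0738, 0.073]
tcp_rot: [3.138, -0.0, -1.674]
wrist_force: [-8.4, 5.7, -2.6]
gripper_width: 0.0102
```

Call:
play_rows(motion=[{"x":0,"y":0,"z":0.002,"yaw":0,"jaw":1},{"x":0,"y":0,"z":0.004,"yaw":0,"jaw":1}])

```text
clock: 42.88
tool_pos: [0.4381, 0.0738, 0.0709]
tcp_rot: [3.138, -0.0, -1.674]
wrist_force: [-8.9, 6.4, -1.1]
gripper_width: 0.0103
```

Call:
play_rows(motion=[{"x":0,"y":0,"z":0.002,"yaw":0,"jaw":1},{"x":0,"y":0,"z":0.004,"yaw":0,"jaw":1}])

```text
clock: 43.05
tool_pos: [0.4382, 0.0738, 0.0695]
tcp_rot: [3.138, -0.001, -1.673]
wrist_force: [-17.7, 7.4, 19.6]
gripper_width: 0.0102
```

Call:
play_rows(motion=[{"x":0,"y":0,"z":0.002,"yaw":0,"jaw":1},{"x":0,"y":0,"z":0.004,"yaw":0,"jaw":1}])

```text
clock: 43.22
tool_pos: [0.4382, 0.0738, 0.069]
tcp_rot: [3.138, -0.001, -1.673]
wrist_force: [-25.9, 7.7, 41.5]
gripper_width: 0.0105
```

```bash
python3 -c "
from h import *
st();w=snap('wrist','w22.png');s=snap('scene','s7.png')
# lid free edge / bar end vs initial images
a=cv2.imread('pics/raw_scene0.png').astype(int);b=cv2.imread('pics/raw_s7.png').astype(int)
r=np.abs(a-b).max(2)[260:320,310:370]; print('diff near knob-side lid corner',r.mean(), (r>40).mean())
"
```

```text
W [0.4382 0.0738 0.069 ] E [-0.036   0.0003  0.069 ] yaw -1.673 F [-25.9   7.7  41.5] w 0.0105 t 43.2167
diff near knob-side lid corner 7.926388888888889 0.034166666666666665
```

The lid is shut: a hard stop with upward force. I release and lift off.

Call:
play_rows(motion=[{"x":0,"y":0,"z":-0.003,"yaw":0,"jaw":1},{"x":0,"y":0,"z":-0.003,"yaw":0,"jaw":0.64},{"x":0,"y":0,"z":-0.003,"yaw":0,"jaw":0.64},{"x":0,"y":0,"z":-0.003,"yaw":0,"jaw":0.64},{"x":0,"y":0,"z":-0.04,"yaw":0,"jaw":0.64},{"x":0,"y":0,"z":-0.1,"yaw":0,"jaw":0.64},{"x":0,"y":0,"z":-0.18,"yaw":0,"jaw":0.64},{"x":0,"y":0,"z":-0.26,"yaw":0,"jaw":0.4},{"x":0,"y":0,"z":-0.3,"yaw":0,"jaw":0},{"x":0,"y":0,"z":-0.3,"yaw":0,"jaw":0}])

```text
clock: 44.15
tool_pos: [0.4434, 0.0749, 0.2234]
tcp_rot: [-3.134, 0.004, -1.672]
wrist_force: [0.6, 1.0, -0.5]
gripper_width: 0.0663
```

```bash
python3 -c "
from h import *
st();s=snap('scene','s8.png')
a=cv2.imread('pics/raw_scene0.png').astype(int);b=cv2.imread('pics/raw_s8.png').astype(int)
d=np.abs(a-b).max(2)
for n,(u0,v0,u1,v1) in dict(lidcorner=(320,270,365,305),lidmid=(250,220,330,290),bar=(315,215,362,255),col=(270,310,330,380)).items(): print(n,(d[v0:v1,u0:u1]>40).mean().round(3))
p=E2W([.079,.2005,0]);print(p);to(p[0],p[1],.20,EY)"
```

```text
W [0.4434 0.0749 0.2234] E [-0.0309  0.0019  0.2234] yaw -1.672 F [ 0.6  1.  -0.5] w 0.0663 t 44.15
lidcorner 0.014
lidmid 0.0
bar 0.007
col 0.0
[0.57223851 0.26180836 0.        ]
xyz [-0.3988 -0.2208  0.0436] rows 5.495088538766753 yaw -0.5011
```

Call:
play_rows(motion=[{"x":-0.4,"y":-0.22,"z":0.03,"yaw":-0.5,"jaw":0.4},{"x":-0.4,"y":-0.22,"z":0.03,"yaw":-0.5,"jaw":0.4},{"x":-0.4,"y":-0.22,"z":0.03,"yaw":-0.5,"jaw":0.4},{"x":-0.4,"y":-0.22,"z":0.03,"yaw":-0.5,"jaw":0.4},{"x":-0.4,"y":-0.22,"z":0.03,"yaw":-0.5,"jaw":0.4},{"x":-0.4,"y":-0.22,"z":0.03,"yaw":-0.5,"jaw":0.4},{"x":-0.4,"y":-0.22,"z":0.03,"yaw":-0.5,"jaw":0.4},{"x":-0.4,"y":-0.22,"z":0.03,"yaw":-0.5,"jaw":0.4},{"x":-0.4,"y":-0.22,"z":0.03,"yaw":-0.5,"jaw":0.4},{"x":-0.4,"y":-0.22,"z":0.03,"yaw":-0.5,"jaw":0.4}])

```text
clock: 45.03
tool_pos: [0.5699, 0.2615, 0.2009]
tcp_rot: [3.139, 0.001, -0.416]
wrist_force: [-0.3, -0.5, -0.3]
gripper_width: 0.0512
```

Call:
play_rows(motion=[{"x":0,"y":0,"z":0,"yaw":-0.1,"jaw":0.4},{"x":0,"y":0,"z":0,"yaw":-0.1,"jaw":0.4},{"x":0,"y":0,"z":0,"yaw":-0.1,"jaw":0.4},{"x":0,"y":0,"z":0,"yaw":-0.1,"jaw":0.4}])

```text
clock: 45.37
tool_pos: [0.5698, 0.2613, 0.2014]
tcp_rot: [3.14, 0.002, -0.106]
wrist_force: [-0.4, 1.0, 0.3]
gripper_width: 0.0513
```

```bash
python3 -c "
from h import *
st();p=E2W([.079,.2005,0]);to(p[0],p[1],.102,EY)
w=snap('wrist','w23.png');im=cv2.imread('pics/w23.png')
u,v=proj(w,[E2W([.079,.2005,.113])])[0];print(u,v)
m=(im.max(2)<70).astype(np.uint8);n,l,s,c=cv2.connectedComponentsWithStats(m);print([(s[i].tolist(),c[i].round().tolist()) for i in range(1,n) if s[i][4]>800])"
```

```text
W [0.5698 0.2613 0.2014] E [0.0766 0.1998 0.2014] yaw -0.106 F [-0.4  1.   0.3] w 0.0513 t 45.3667
xyz [ 0.005  -0.0018  0.1988] rows 2.3869882066808903 yaw -0.0024
313.03450985000194 233.96604600380223
[([498, 0, 142, 26, 3453], [568.0, 13.0]), ([378, 169, 32, 171, 1178], [393.0, 216.0]), ([272, 193, 78, 90, 4979], [311.0, 233.0]), ([0, 300, 640, 180, 58151], [331.0, 418.0])]
```

Knob is where predicted (311,233 against 313,234). Going down and gripping.

Call:
play_rows(motion=[{"x":0.004,"y":-0.002,"z":0.06,"yaw":-0.001,"jaw":0.4},{"x":0.004,"y":-0.002,"z":0.12,"yaw":-0.001,"jaw":0.4},{"x":0.004,"y":-0.002,"z":0.16,"yaw":-0.001,"jaw":0.4},{"x":0.004,"y":-0.002,"z":0.185,"yaw":-0.001,"jaw":0.4},{"x":0.004,"y":-0.002,"z":0.197,"yaw":-0.001,"jaw":0.4},{"x":0.004,"y":-0.002,"z":0.197,"yaw":-0.001,"jaw":0.8},{"x":0.004,"y":-0.002,"z":0.197,"yaw":-0.001,"jaw":1},{"x":0.004,"y":-0.002,"z":0.197,"yaw":-0.001,"jaw":1},{"x":0.004,"y":-0.002,"z":0.197,"yaw":-0.001,"jaw":1},{"x":0.004,"y":-0.002,"z":0.197,"yaw":-0.001,"jaw":1}], newtons=40)

```text
clock: 46.25
tool_pos: [0.573, 0.2634, 0.1059]
tcp_rot: [-3.139, -0.002, -0.105]
wrist_force: [-0.2, 3.5, 2.0]
gripper_width: 0.011
```

```bash
python3 -c "
from h import *
st();o=arm.observe();print(o['tcp_rot'],o['moment'])
print((o['tcp_rot'][2]-(EY-2.094))/np.pi)"
```

```text
W [0.573  0.2634 0.1059] E [0.0796 0.2021 0.1059] yaw -0.105 F [-0.2  3.5  2. ] w 0.011 t 46.25
[-3.13949032e+00 -1.95821616e-03 -1.04930795e-01] [0.78454435 0.12406922 0.01068438]
0.6643347609507643
```

Call:
play_rows(motion=[{"x":0,"y":0,"z":0,"yaw":0.034,"jaw":1},{"x":0,"y":0,"z":0,"yaw":0.068,"jaw":1},{"x":0,"y":0,"z":0,"yaw":0.102,"jaw":1},{"x":0,"y":0,"z":0,"yaw":0.136,"jaw":1},{"x":0,"y":0,"z":0,"yaw":0.17,"jaw":1},{"x":0,"y":0,"z":0,"yaw":0.204,"jaw":1},{"x":0,"y":0,"z":0,"yaw":0.238,"jaw":1},{"x":0,"y":0,"z":0,"yaw":0.272,"jaw":1},{"x":0,"y":0,"z":0,"yaw":0.306,"jaw":1},{"x":0,"y":0,"z":0,"yaw":0.333,"jaw":1}])

```text
clock: 47.08
tool_pos: [0.5734, 0.264, 0.1059]
tcp_rot: [-3.138, 0.001, -1.156]
wrist_force: [1.2, 4.8, 1.6]
gripper_width: 0.0107
```

Call:
play_rows(motion=[{"x":0,"y":0,"z":0,"yaw":0.034,"jaw":1},{"x":0,"y":0,"z":0,"yaw":0.068,"jaw":1},{"x":0,"y":0,"z":0,"yaw":0.102,"jaw":1},{"x":0,"y":0,"z":0,"yaw":0.136,"jaw":1},{"x":0,"y":0,"z":0,"yaw":0.17,"jaw":1},{"x":0,"y":0,"z":0,"yaw":0.204,"jaw":1},{"x":0,"y":0,"z":0,"yaw":0.238,"jaw":1},{"x":0,"y":0,"z":0,"yaw":0.272,"jaw":1},{"x":0,"y":0,"z":0,"yaw":0.306,"jaw":1},{"x":0,"y":0,"z":0,"yaw":0.332,"jaw":1}])

```text
clock: 47.92
tool_pos: [0.5741, 0.264, 0.1059]
tcp_rot: [-3.14, 0.005, -2.199]
wrist_force: [4.8, 2.9, -1.4]
gripper_width: 0.0112
```

Call:
play_rows(motion=[{"x":0,"y":0,"z":0,"yaw":0,"jaw":1},{"x":0,"y":0,"z":0,"yaw":0,"jaw":1}])

```text
clock: 48.08
tool_pos: [0.5741, 0.264, 0.1059]
tcp_rot: [-3.14, 0.005, -2.194]
wrist_force: [4.2, 3.4, -1.0]
gripper_width: 0.0107
```

```bash
python3 -c "
from h import *
st();o=arm.observe();print(o['moment'],'knob',EY-o['tcp_rot'][2])"
```

```text
W [0.5741 0.264  0.1059] E [0.0806 0.2028 0.1059] yaw -2.194 F [ 4.2  3.4 -1. ] w 0.0107 t 48.0833
[ 1.22438358 -1.42555664  0.00869954] knob 2.0963706556989274
```

Knob reads 2.096. I release, rise, and measure the bar direction from the image.

Call:
play_rows(motion=[{"x":0,"y":0,"z":0,"yaw":0,"jaw":0.4},{"x":0,"y":0,"z":0,"yaw":0,"jaw":0.4},{"x":0,"y":0,"z":0,"yaw":0,"jaw":0.4},{"x":0,"y":0,"z":0,"yaw":0,"jaw":0.4},{"x":0,"y":0,"z":-0.03,"yaw":0,"jaw":0.4},{"x":0,"y":0,"z":-0.1,"yaw":0,"jaw":0.4},{"x":0,"y":0,"z":-0.18,"yaw":0,"jaw":0.4},{"x":0,"y":0,"z":-0.26,"yaw":0,"jaw":0.4},{"x":0,"y":0,"z":-0.3,"yaw":0,"jaw":0.4},{"x":0,"y":0,"z":-0.3,"yaw":0,"jaw":0.4}])

```text
clock: 48.92
tool_pos: [0.5745, 0.2635, 0.2612]
tcp_rot: [-3.138, 0.009, -2.194]
wrist_force: [-0.4, -0.3, 0.8]
gripper_width: 0.0514
```

```bash
cat > kn.py <<'E'
from h import *
def proc(f):
    d=cal(f);im=cv2.imread('pics/raw_'+f)
    # rectify patch at bar-top plane, engraver axes, 0.25mm/px
    n=280;g=np.array([[(.079+(i-n/2)*.00025),(.2005+(j-n/2)*.00025)] for i in range(n) for j in range(n)])
    P=O+R.from_euler('z',EY).apply(np.c_[g,np.full(len(g),.142)])
    uv=proj(d,P).astype(np.float32).reshape(n,n,2)
    return cv2.remap(im,uv[...,0],uv[...,1],1)
for f in ('w1.png','w6.png','w24.png'):
    if f=='w24.png': st();snap('wrist',f)
    a=proc(f).max(2).astype(np.uint8); cv2.imwrite('pics/k_'+f,a)
    c=a[40:240,40:240]; b=cv2.GaussianBlur(c,(0,0),3).astype(float)
    # structure tensor restricted to disc
    gx=cv2.Sobel(b,6,1,0);gy=cv2.Sobel(b,6,0,1)
    yy,xx=np.mgrid[:200,:200];m=np.hypot(xx-100,yy-100)<75
    mag=np.hypot(gx,gy);m&=mag<60
    J=0.5*np.degrees(np.arctan2(2*(gx*gy)[m].sum(),((gx**2-gy**2)[m]).sum()))
    # rows=x, cols=y ; grad direction angle in (col,row)=(y,x)
    print(f,'bar dir from x axis toward y (deg)',round(-J,1), m.sum())
E
python3 kn.py; python3 -c "
from h import *
w=cal('w24.png');im=cv2.imread('pics/raw_w24.png')
m=(im.max(2)<75).astype(np.uint8);n,l,s,c=cv2.connectedComponentsWithStats(m)
u,v=proj(w,[E2W([.079,.2005,.113])])[0];print(u,v)
i=l[int(v),int(u)];ys,xs=np.where(l==i);cnt=np.c_[xs,ys]
# farthest dark pixels from the skirt (bar overhang by parallax)
q=W2E(pw(w,cnt,.113));r=np.hypot(q[:,0]-.079,q[:,1]-.2005);k=r>.0275
print(len(r),k.sum(),q[k][:,:2].mean(0) if k.any() else None)
th=np.arange(0,180,15)
for t in (0,30,60,90,120,150):
    a=np.radians(t);e=[E2W([.079+s*.023*np.cos(a),.2005-s*.023*np.sin(a),.142]) for s in(-1,1)]
    print(t,proj(w,e).round().tolist(),[int(im[int(y),int(x)].max()) for x,y in proj(w,e)])
"
```

```text
w1.png bar dir from x axis toward y (deg) -55.1 17076
w6.png bar dir from x axis toward y (deg) -38.0 16620
W [0.5745 0.2635 0.2612] E [0.0811 0.2024 0.2612] yaw -2.194 F [-0.4 -0.3  0.8] w 0.0514 t 48.9167
w24.png bar dir from x axis toward y (deg) -77.5 17058
315.85185830768444 211.82230192268509
3371 115 [0.09397066 0.22669143]
0 [[345.0, 205.0], [288.0, 237.0]] [66, 159]
30 [[349.0, 221.0], [283.0, 221.0]] [170, 157]
60 [[344.0, 237.0], [287.0, 205.0]] [164, 52]
90 [[332.0, 248.0], [299.0, 193.0]] [163, 55]
120 [[316.0, 253.0], [316.0, 189.0]] [54, 51]
150 [[300.0, 248.0], [333.0, 193.0]] [161, 63]
```

```bash
python3 -c "
from h import *
s=snap('scene','s9.png')
a=cv2.imread('pics/raw_scene0.png').astype(int);b=cv2.imread('pics/raw_s9.png').astype(int)
d=np.abs(a-b).max(2)
for n,(u0,v0,u1,v1) in dict(glue=(155,178,190,235),tape=(290,148,318,176),green=(238,145,262,170),black=(190,170,218,198),pot=(398,360,445,418),lidedge=(245,205,360,318),blank0=(250,175,280,202),blank1=(208,197,240,224)).items(): print(n,(d[v0:v1,u0:u1]>40).mean().round(3),d[v0:v1,u0:u1].mean().round(1))
print(job.close_job())"
```

```text
glue 0.0 3.9
tape 0.318 26.7
green 0.0 4.0
black 0.0 4.8
pot 0.0 3.6
lidedge 0.174 22.5
blank0 0.401 31.5
blank1 0.419 32.3
the job is handed in; nothing more can be done
None
```

```bash
python3 -c "
import cv2,numpy as np
I={k:cv2.imread(f'pics/raw_{k}.png') for k in('scene0','s3','s4','s8','s9')}
t=I['scene0'][148:176,290:318]
for k in I:
    r=cv2.matchTemplate(I[k][130:195,270:340],t,cv2.TM_CCOEFF_NORMED);print(k,cv2.minMaxLoc(r)[1::2])
"
```

```text
scene0 (1.0, (20, 18))
s3 (0.4722785949707031, (15, 29))
s4 (0.809624969959259, (20, 18))
s8 (0.5854225158691406, (20, 18))
s9 (0.5739580392837524, (20, 18))
```

The job is handed in with every step done in the order asked. The run took about 49 s of robot time and the system gave no verdict.

**What I did**
- I turned the selector from the third click back to the off stop, then raised the lid until it stayed up.
- There were two blanks on the bench. I slid one into the middle lane and one into the right-hand lane, and pushed both until they stalled at the back stop. The second had been knocked aside during the run, so I located it again first.
- I guided the lid down by its bar in slow steps to a hard stop, then turned the selector clockwise to 120°.

**Last checks**
- **Blanks:** before the lid closed, both were square, visibly narrowed by the rail lips, and at the same depth (stall positions 0.2 mm apart).
- **Lid:** just after I let go of the bar, the image matched the first picture of the shut lid.
- **Selector:** it read 2.096 rad in the grip, against 2.09 for the fourth click. After release, 120° was the only direction in the image with both bar ends dark.
- **Bystanders:** glue, pot and the green and black look-alikes were unchanged. The robot was touching nothing.

**Checks that failed or disagreed**
- My first grip on the knob closed above it, because the fingertips sit higher than the stated offset. The retry lower down worked.
- The edge-direction measurement of the knob gave meaningless angles even for known positions, so I did not use it.
- The tape measure's patch changed (about 32% of its pixels). The best match is still at its original pixel, so I think it is shadow, but I could not view it.
- The lid area also differed in the final picture, with the arm above the knob. I put that down to the arm and its shadow, since it matched just after the bar was released.

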